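# Stand the tube up, close the mixer's tube clamp and hold its pin home

## Task

Stand the tipped sample tube upright on the empty green spot between its two neighbours on the mixer, let go of it, then swing the green gate fully shut in front of the row. Then take the red-headed pin from its stand and push it down through the holes of gate and lug until its head presses firmly on the gate, and finish while still holding it pressed down, because the spring below would lift it again. Leave the neighbouring tubes standing where they are and do not disturb the other things on the bench.

Things in the scene. Friction and masses are not known exactly. Their poses are not given: they have to be found in the camera images.
- mixer: White orbital mixer fixed to the bench. Origin: on the table under the middle of the tube lane; x away from the robot, y left, z up. Grey platform, top 60 mm above the table, x -160 to 90, y -145 to 145 mm. Lane along y at x = 0 with green 40 mm discs (spots) at y = -70, 0, 70 mm. Aluminium fence behind it: front face at x = 36 mm, 30 mm high above the platform.
- spot (a point): Middle green spot of the lane (40 mm disc), on the platform's top, where the tipped tube must stand.
- hinge (a point): Vertical hinge axis of the gate, at x = -45, y = 120 mm in the mixer's frame, 34 mm above the platform (level with the gate's top). The hinge post is 36 mm high.
- hole (a point): Centre of the mouth of the lug's vertical hole, 12.5 mm wide, at x = -45, y = -120 mm in the mixer's frame, 20 mm above the platform. Lug: aluminium block 36 x 36 mm. In the hole is a spring plunger, top 12 mm above the platform at rest, going down 10 mm (1.8 N at first, 4.8 N at the end): a released pin stands about 10 mm proud.
- gate (a joint): Angle of the green gate bar, rad: 0 shut (against its stop); at angle t the bar points along (-sin t, -cos t) in the mixer's x, y from the hinge, so its free end swings towards the robot. Stays where left; 1 N moves it. Bar 12 mm thick, centred on the hinge line, 16 to 34 mm above the platform, 10 to 222 mm from the hinge. Push its outer (robot side) face with shut fingertips.
- gate_hole (a point): Centre of the top of the hole in the gate's end plate (34 x 34 x 12 mm, 22 to 34 mm above the platform), 240 mm from the hinge; hole 12.5 mm wide; exactly over the lug's hole when the gate is shut.
- tube_tipped: White sample tube with pink cap, lying on the platform in front of the empty spot: 32 mm across, 80 mm long, about 60 g, the eight-sided cap being the last 14 mm. Origin: centre of its foot; z points along the tube to the cap. It lies with the cap roughly towards the robot.
- tube_left: The same kind of tube, standing on the left (+y) spot. Origin: centre of its foot.
- tube_right: The same kind of tube, standing on the right (-y) spot. Origin: centre of its foot.
- pin: Locking pin, upright in the stand: steel shank 10 mm across and 32 mm long with tapered tip, red cylindrical head 22 mm across and 24 mm high above it, 56 mm long in all, about 60 g. Origin: centre of the tip; z up to the head.
- pin_shoulder (a point): Centre of the underside of the pin's head, 32 mm above the tip; when home it rests on the gate's top, 34 mm above the platform.
- stand: Grey block 70 x 70 x 30 mm fixed on the table to the left or right of the mixer, with a 12.5 mm through hole in which the pin stands. Origin: centre of its underside.
- reagent: White reagent bottle with blue label, 66 mm across, 150 mm tall, standing on the side of the mixer where the pin stand is not. Origin: centre of its foot. Leave alone.
- big_bottle: Clear bottle, 90 mm across, 190 mm tall, behind on the left. Origin: centre of its foot. Leave alone.
- beaker: Glass beaker, 70 mm across, 90 mm tall, behind on the right. Origin: centre of its foot. Leave alone.
- jar: Amber jar with yellow cap, 60 mm across, 60 mm tall, near right. Origin: centre of its foot. Leave alone.
- wipes: Carton of wipes, 90 x 110 x 85 mm, near left. Origin: centre of its underside. Leave alone.

How it is judged:
On the way, in this order (a step that is already met when the one before it is completed fails the run):
1. the tipped tube stands upright on the middle spot, let go (angle between tube_tipped's own z axis and vertical below 0.1 rad and horizontal distance between tube_tipped and spot below 0.018 m and z of tube_tipped in the frame of spot below 0.004 m and contact force between the fingers and tube_tipped below 0.1 N), for 0.2 s.
2. the gate is shut in front of the row (value of joint gate below 0.025 rad), for 0.2 s.
At the end, for the whole second after the job is handed in: Gate within 0.025 rad of shut; pin upright (0.1 rad), head within 4 mm of the hole's axis, underside within 2.5 mm of the gate, pressing it with over 2 N, fingers on the pin with over 3 N; tubes upright (0.1 rad), the tipped one on the platform within 18 mm of the middle spot (value of joint gate below 0.025 rad and horizontal distance between pin_shoulder and hole below 0.004 m and z of pin_shoulder in the frame of hole below 0.0165 m and angle between each of pin, tube_tipped, tube_left, tube_right's own z axis and vertical below 0.1 rad and contact force between pin and gate above 2 N and contact force between the fingers and pin above 3 N and horizontal distance between tube_tipped and spot below 0.018 m and z of tube_tipped in the frame of spot below 0.004 m); the arm keeps its last pose, push and grip.
It fails at once if a neighbouring tube is shifted by more than 15 mm or tipped (distance of any of tube_left, tube_right from where it was at the start of the episode above 0.015 m or angle between any of tube_left, tube_right's own z axis and vertical above 0.5 rad).
It fails at once if another thing on the bench is shifted by more than 30 mm (distance of any of reagent, big_bottle, beaker, jar, wipes from where it was at the start of the episode above 0.03 m).
It also fails if it takes over 72 s, if anything falls off the work surface, if the arm or the gripper's body presses on something with over 40 N, if the wrist force passes 120 N, or if a joint passes its speed limit or range.

## Robot

A 7-joint arm with a two-finger parallel gripper is mounted at the origin on the work surface. World frame = base frame: x ahead of the robot, y to its left, z up, the work surface at z = 0. Lengths are in m, angles in rad, forces in N, time in s.
With the tool pointing down it reaches from about 0.425 to 0.875 m from the base axis. Payload 4.7 kg.
Tool frame: the origin (TCP) lies midway between the tips of the shut fingers; the grasp point (between the pads) lies 19 mm behind it; z points along the fingers, y is the line along which they close (so a half turn about z gives the same grasp; the last joint's range is limited). The gripper opens to 87 mm and grips with 3 to 60 N. Pads are 19 mm wide; open, the fingers measure 117 mm over their backs; the gripper's body (75 mm by 190 mm) begins 51 mm behind the grasp point.
Start: joints at [1.326, 0.321, -0.07, 1.45, 0.023, 1.371, -0.057], TCP at [0.166, -0.628, 0.199] pointing down, gripper open.
Joint ranges: [-2.86, 2.86], [-0.3, 2.09], [-1.38, 1.24], [0.06, 2.45], [-1.56, 4.7], [0.09, 2.05], [-2.69, 2.69]. Speed limits (rad/s): [2.57, 2.57, 3.14, 3.14, 3.14, 3.14, 3.14].

## Interface

Orientations are given as a rotation vector (axis times angle).
In Python, from bench import ctrl gives the robot as it stands. The module is installed in compiled form; this text tells all that it offers.
- The arm moves only by the shell command python3 -m handwheel 'ROWS' [FORCE]. ROWS is JSON, a list of rows, each a list of 7 numbers: the finger opening in m, from 0 to 0.087, then the shift along the tool's x, y, z in m, then the turn, a rotation vector about the tool's x, y, z in degrees. A call has 1 to 12 rows; each row shifts and turns the commanded pose from where the row before left it, along the tool's axes as they then stand; what a row does not reach is not made up. A row lasts 1/8 s, in which the tool goes at most 62.5 mm and 10.7 degrees, less where a joint would pass 70% of its speed; a pose out of reach is approached as far as the arm can. A call is refused whole if a number of a shift passes 0.0625 or a number of a turn 10.7, either way. A call with a gripper value outside its range is refused whole. The fingers move at their own pace and stop on an object; FORCE is the grip in N (left out, the last holds). Time passes only in rows, so rows that do not move let the fingers close. It gives the time, the measured TCP pose, the force, the opening and the grip force at its end, in the units of the state.
- ctrl.get_state(): the state, without advancing time (a new reading comes with each control period).
- ctrl.get_image(name): name is "scene" or "top" or "wrist"; returns (picture, depth): 420x560x3 uint8, blue, green, red; 420x560 float32, m along the optical axis (not along the pixel's ray), 0 where there is no reading.
- ctrl.camera_info(name): a dict with "intrinsics" (3x3 intrinsics, pixels), "R" (3x3) and "t" (3): a world point X has camera coordinates R X + t. Camera axes: x right, y down, z forward; pixel columns grow to the right and rows downward; lengths in m; the calibration is good to about 2 mm. A picture is of the moment at which its call begins: read the wrist's pose just before it. camera_info takes no time and is no camera call; for the wrist camera it gives the pose at the moment of the call.
- ctrl.close_job(): hands the job in; it is judged then, once.
The state is a dict: "time": time; "joint_positions": joint angles; "qd": joint speeds; "joint_torque": joint torques, N m; "position": TCP position; "tool_rot": TCP orientation; "ft_force": force on the tool from outside, world axes, zero at the start; "torque": the same for the moment, N m; "grip_width": opening from 0.0 (shut) to 1.0 (fully open); "grip_force": force on a finger pad.
Only numpy, scipy, OpenCV 4.12 (cv2) and the standard library are available. Lean on these libraries where they do the work, as an engineer would, in place of code of your own. Each camera call takes 0.05 s, during which the arm holds its last target. There are 200 camera calls.

## Working session

There is one attempt and no reset: what is moved stays moved. The work goes in short steps, Python scripts to look and compute and a shell command to move; the robot and the scene stay as the last step left them, time stands still between calls to the robot, and variables do not carry over. Pictures are saved under pics/ and viewed, at most 12 in all, crops included, and the job is handed in when it is done.

```bash
mkdir -p pics
cat > h.py <<'E'
import numpy as np, cv2
from scipy.spatial.transform import Rotation as Ro
from bench import ctrl
def grab(n):
    c=ctrl.camera_info(n); im,d=ctrl.get_image(n); return im,d,c
def cloud(d,c):
    K=np.array(c["intrinsics"]);R=np.array(c["R"]);t=np.array(c["t"])
    v,u=np.mgrid[:d.shape[0],:d.shape[1]]
    P=np.stack([(u-K[0,2])/K[0,0]*d,(v-K[1,2])/K[1,1]*d,d],-1)
    return (P-t)@R
def ray(u,v,z,c):
    K=np.array(c["intrinsics"]);R=np.array(c["R"]);t=np.array(c["t"])
    o=-R.T@t; r=R.T@np.linalg.inv(K)@np.array([u,v,1.]); return o+r*(z-o[2])/r[2]
def st():
    s=ctrl.get_state(); print("t",round(s["time"],2),"p",np.round(s["position"],4),"rot\n",np.round(Ro.from_rotvec(s["tool_rot"]).as_matrix(),3),"q",np.round(s["joint_positions"],2),"f",np.round(s["ft_force"],1),"g",s["grip_width"],s["grip_force"]); return s
E
python3 - <<'E'
from h import *
s=st()
ims=[]
for n in("top","scene"):
    im,d,c=grab(n); np.savez(n+".npz",im=im,d=d,K=c["intrinsics"],R=c["R"],t=c["t"]); cv2.imwrite(f"pics/{n}0.png",im)
    print(n,np.round(-np.array(c["R"]).T@np.array(c["t"]),3),(d==0).mean())
E
```

```text
t 0.0 p [ 0.1661 -0.6278  0.198 ] rot
 [[ 0.967  0.256 -0.001]
 [ 0.256 -0.967  0.002]
 [-0.    -0.002 -1.   ]] q [ 1.33  0.32 -0.07  1.45  0.02  1.37 -0.06] f [ 0.3  0.1 -0. ] g 0.9985990775757949 0.0
top [0.351 0.027 1.325] 0.003996598639455782
scene [ 1.36  -0.58   0.756] 0.014931972789115646
```

View pics/top0.png

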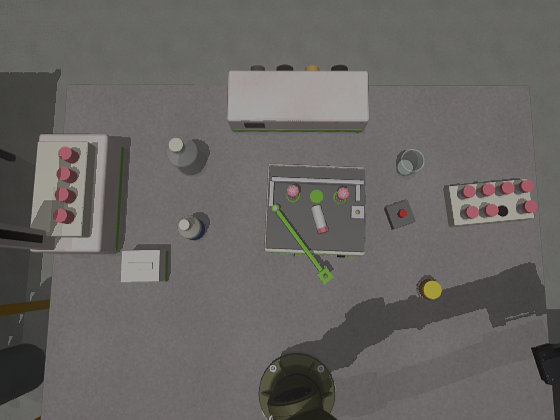

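View pics/scene0.png

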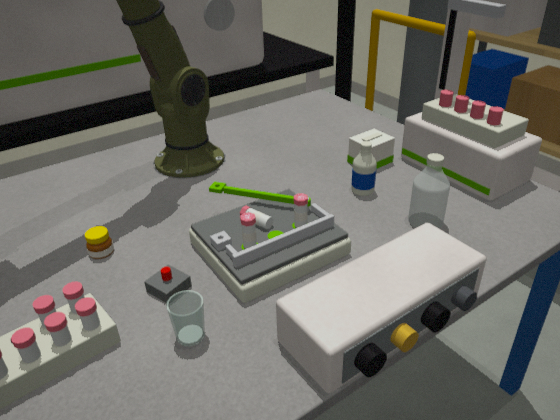

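Top view: tipped tube from about (316,207) to cap (321,233), standing caps at (293,190) and (343,193), green spot (317,197), gate hinge (275,208) to end plate (325,275), lug (358,212), pin head (402,213) on the right stand. The scene view agrees; the reagent bottle stands on the left.

Run:
```python
from h import *
for n in("top","scene"):
    f=dict(np.load(n+".npz")); im,d=f["im"],f["d"]; P=cloud(d,f); hsv=cv2.cvtColor(im,cv2.COLOR_BGR2HSV)
    h,s,v=[hsv[...,i].astype(int) for i in range(3)]
    print(n,np.round(f["K"][0,0],1))
    reg=(P[...,0]>.2)&(P[...,0]<.95)&(abs(P[...,1]+.0)<.45)
    for nm,m in dict(green=(h>40)&(h<70)&(s>150),pink=((h>165)|(h<5))&(s>70)&(s<200)&(v>120),red=((h>172)|(h<5))&(s>215),white=(s<30)&(v>170)).items():
        m=(m&reg&(d>0)).astype(np.uint8)
        k,l,stt,cen=cv2.connectedComponentsWithStats(m)
        for i in range(1,k):
            if stt[i,4]<12: continue
            q=P[l==i]; print(nm,stt[i,4],np.round(cen[i],1),"med",np.round(np.median(q,0),3),"min",np.round(np.percentile(q,2,axis=0),3),"max",np.round(np.percentile(q,98,axis=0),3))
```

```text
Traceback (most recent call last):
  File "h.py", line 7, in cloud
    K=np.array(c["intrinsics"]);R=np.array(c["R"]);t=np.array(c["t"])
               ~^^^^^^^^^^^^^^
KeyError: 'intrinsics'
```

Run:
```python
from h import *
for n in("top","scene"):
    f=dict(np.load(n+".npz")); f["intrinsics"]=f["K"]; im,d=f["im"],f["d"]; P=cloud(d,f); hsv=cv2.cvtColor(im,cv2.COLOR_BGR2HSV)
    h,s,v=[hsv[...,i].astype(int) for i in range(3)]
    print(n,np.round(f["K"][0,0],1))
    reg=(P[...,0]>.2)&(P[...,0]<.95)&(abs(P[...,1]+.0)<.45)
    for nm,m in dict(green=(h>40)&(h<70)&(s>150),pink=((h>165)|(h<5))&(s>70)&(s<200)&(v>120),red=((h>172)|(h<5))&(s>215),white=(s<30)&(v>170)).items():
        m=(m&reg&(d>0)).astype(np.uint8)
        k,l,stt,cen=cv2.connectedComponentsWithStats(m)
        for i in range(1,k):
            if stt[i,4]<12: continue
            q=P[l==i]; print(nm,stt[i,4],np.round(cen[i],1),"med",np.round(np.median(q,0),3),"min",np.round(np.percentile(q,2,axis=0),3),"max",np.round(np.percentile(q,98,axis=0),3))
```

```text
top 430.6
green 118 [316.1 196. ] med [ 0.574 -0.057  0.061] min [ 0.559 -0.075  0.056] max [ 0.589 -0.04   0.067]
green 14 [296.4 198.1] med [ 0.567 -0.001  0.06 ] min [ 0.559 -0.006  0.056] max [0.579 0.013 0.063]
green 373 [305.  248.5] med [ 0.415 -0.026  0.094] min [ 0.327 -0.093  0.089] max [0.524 0.055 0.1  ]
pink 65 [292.4 190.7] med [0.574 0.015 0.141] min [ 0.56  -0.001  0.135] max [0.591 0.029 0.145]
pink 66 [342.9 193. ] med [ 0.568 -0.127  0.141] min [ 0.555 -0.141  0.137] max [ 0.584 -0.111  0.145]
pink 40 [402.8 212.9] med [ 0.526 -0.315  0.056] min [ 0.516 -0.324  0.052] max [ 0.534 -0.306  0.061]
pink 48 [322.3 229.5] med [ 0.472 -0.072  0.09 ] min [ 0.464 -0.087  0.082] max [ 0.479 -0.058  0.097]
scene 501.2
green 33 [349.8 159.2] med [0.334 0.397 0.013] min [ 0.321  0.392 -0.   ] max [0.349 0.401 0.024]
green 19 [378.2 163.9] med [0.413 0.443 0.014] min [0.409 0.437 0.001] max [0.417 0.45  0.024]
green 637 [249.5 192.7] med [ 0.417 -0.026  0.088] min [ 0.332 -0.094  0.076] max [0.505 0.04  0.095]
green 15 [308.7 201.7] med [0.543 0.067 0.089] min [0.536 0.064 0.077
[... 854 characters left out ...]
ed [ 0.615 -0.066  0.088] min [ 0.553 -0.185  0.077] max [0.625 0.082 0.091]
white 131 [258.7 214.6] med [ 0.519 -0.063  0.089] min [ 0.481 -0.074  0.083] max [ 0.543 -0.05   0.092]
white 11822 [377.1 285. ] med [ 0.878 -0.035  0.109] min [ 0.798 -0.203  0.106] max [0.946 0.194 0.111]
white 13 [192.3 232.3] med [ 0.424 -0.197  0.041] min [ 0.406 -0.198  0.04 ] max [ 0.439 -0.194  0.044]
white 114 [220.1 236.6] med [ 0.524 -0.174  0.079] min [ 0.507 -0.19   0.076] max [ 0.542 -0.157  0.081]
white 313 [292.7 264.1] med [ 0.669 -0.077  0.043] min [ 0.646 -0.205  0.041] max [0.676 0.079 0.046]
white 21 [199.2 295.9] med [ 0.681 -0.306  0.089] min [ 0.661 -0.311  0.086] max [ 0.7   -0.303  0.09 ]
```

```bash
python3 -m handwheel '[[0.087,0.036,-0.04,-0.015,0,0,0],[0.087,0.036,-0.04,-0.015,0,0,0],[0.087,0.036,-0.04,-0.015,0,0,0],[0.087,0.036,-0.04,-0.015,0,0,0],[0.087,0.036,-0.04,-0.015,0,0,0],[0.087,0.036,-0.04,-0.015,0,0,0],[0.087,0.036,-0.04,-0.015,0,0,0],[0.087,0.036,-0.04,-0.015,0,0,0],[0.087,0.036,-0.04,-0.015,0,0,0],[0.087,0.036,-0.04,-0.015,0,0,0],[0.087,0.036,-0.04,-0.015,0,0,0],[0.087,0,0,0,0,0,0]]'
python3 - <<'E'
from h import *
st(); im,d,c=grab("wrist"); np.savez("w1.npz",im=im,d=d,**{k:c[k] for k in("intrinsics","R","t")}); cv2.imwrite("pics/w1.png",im); print(np.round(-np.array(c["R"]).T@np.array(c["t"]),3),np.round(c["R"],2))
E
```

```text
time: 1.6
position: [0.4384, -0.0968, 0.3653]
tool_rot: [3.113, 0.42, 0.004]
ft_force: [1.0, -0.6, 0.3]
grip_width: 1.002
grip_force: 0.0
t 1.6 p [ 0.4384 -0.0968  0.3653] rot
 [[ 0.964  0.265  0.002]
 [ 0.265 -0.964 -0.   ]
 [ 0.002  0.001 -1.   ]] q [ 0.87 -0.14 -0.62  1.6  -0.08  1.65 -1.05] f [ 1.  -0.6  0.3] g 1.0021549639366791 0.0
[ 0.503 -0.079  0.55 ] [[ 0.26 -0.96  0.  ]
 [-0.93 -0.26  0.25]
 [-0.24 -0.07 -0.97]]
```

View pics/w1.png

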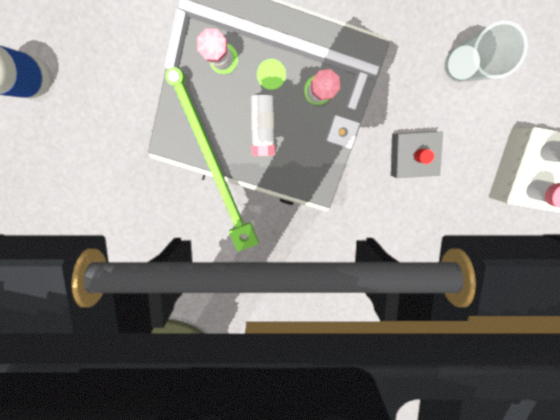

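Wrist view: tube foot (262,97), cap (263,148), free spot (271,73), hinge (173,76), gate hole (244,237), lug hole (343,132), pin head (425,156), neighbour caps (212,43) and (325,84).

Run:
```python
from h import *
import itertools
from scipy.optimize import least_squares
f=dict(np.load("w1.npz")); im,d=f["im"],f["d"]; P=cloud(d,f); hsv=cv2.cvtColor(im,cv2.COLOR_BGR2HSV); h,s,v=[hsv[...,i].astype(int) for i in range(3)]
for nm,m in dict(green=(h>40)&(h<75)&(s>130),pink=((h>165)|(h<8))&(s>60)&(s<215)&(v>100),red=((h>172)|(h<5))&(s>215)).items():
    m=(m&(P[...,2]>.03)&(d>.2)).astype(np.uint8); m[240:]*= (nm=="green")
    k,l,stt,cen=cv2.connectedComponentsWithStats(m)
    for i in range(1,k):
        if stt[i,4]<60: continue
        q=P[l==i]; print(nm,stt[i,4],np.round(cen[i],1),"med",np.round(np.median(q,0),4),"rng",np.round(np.percentile(q,[2,98],axis=0),3).tolist(), "ray@z", np.round(ray(*cen[i],np.percentile(q[:,2],80),f),4))
# tube: points in region above platform
c0=np.array([.505,-.065]); m=(P[...,2]>.068)&(P[...,2]<.1)&(np.hypot(P[...,0]-c0[0],P[...,1]-c0[1])<.065)&~((h>40)&(h<75)&(s>100))
q=P[m]; mu=q.mean(0); w,V=np.linalg.eigh(np.cov(q[:,:2].T)); a=V[:,1]; pr=(q[:,:2]-mu[:2])@a; pp=(q[:,:2]-mu[:2])@V[:,0]
print("tube",mu,a,np.percentile(pr,[1,99]),np.percentile(pp,[1,99]),np.percentile(q[:,2],98), "ends",mu[:2]+a*pr.min(),mu[:2]+a*pr.max())
for nm,u,vv,z in(("gatehole",244,237,.094),("lug",343,132,.08),("hinge",173,76,.096)): print(nm,np.round(ray(u,vv,z,f),4))
# kin fit
Q=np.array([[1.326,.321,-.07,1.45,.023,1.371,-.057],[0]*7]); s2=ctrl.get_state(); Q[1]=s2["joint_positions"]
T=[(np.array([.166,-.628,.199]),None),(np.array(s2["position"]),Ro.from_rotvec(s2["tool_rot"]).as_matrix())]
R0=np.array([[.967,.256,-.001],[.256,-.967,.002],[0,-.002,-1]]); T[0]=(T[0][0],R0)
def fk(q,p,sg):
    h,L1,L2,dd,o1,o7,e=p
    z=lambda a:Ro.from_rotvec([0,0,a]).as_matrix(); y=lambda a:Ro.from_rotvec([0,a,0]).as_matrix()
    R=z(sg[0]*q[0]+o1)@y(q[1]); x=np.array([0,0,h])+R@[0,0,L1]
    R=R@z(sg[1]*q[2]); x=x+R@[e,0,0]; R=R@y(q[3]); x=x+R@[-e,0,L2]; R=R@z(sg[2]*q[4])@y(q[5]); x=x+R@[0,0,dd]
    return x,R@z(sg[3]*q[6]+o7)
best=[]
for sg in itertools.product([1,-1],repeat=4):
  for o in(0,1.57,3.14,-1.57):
   for o7 in(0,1.57,3.14,-1.57):
    fun=lambda p:np.concatenate([np.r_[fk(q,p,sg)[0]-t,.3*(fk(q,p,sg)[1]-R).ravel()] for q,(t,R) in zip(Q,T)])
    r=least_squares(fun,[.3,.4,.4,.3,o,o7,0]); best.append((r.cost,sg,r.x))
best.sort(key=lambda b:b[0])
for b in best[:3]: print(b[0],b[1],np.round(b[2],3))
```

```text
green 849 [227.  193.9] med [ 0.3566 -0.0646  0.0929] rng [[0.323, -0.095, 0.086], [0.532, 0.054, 0.095]] ray@z [ 0.3965 -0.04    0.0939]
green 205 [271.4  81.8] med [ 0.5626 -0.0606  0.0599] rng [[0.554, -0.073, 0.058], [0.571, -0.047, 0.062]] ray@z [ 0.5626 -0.0604  0.0606]
pink 91 [219.8  53.5] med [0.5664 0.0016 0.1337] rng [[0.558, -0.002, 0.107], [0.585, 0.02, 0.14]] ray@z [0.5669 0.0027 0.1386]
pink 704 [325.4  84.1] med [ 0.5675 -0.126   0.1393] rng [[0.552, -0.142, 0.061], [0.584, -0.111, 0.141]] ray@z [ 0.5674 -0.1258  0.14  ]
pink 68 [271.1 149.6] med [ 0.473  -0.0846  0.0862] rng [[0.467, -0.09, 0.08], [0.48, -0.08, 0.091]] ray@z [ 0.4732 -0.0845  0.0893]
pink 256 [424.  155.6] med [ 0.5234 -0.3105  0.0546] rng [[0.513, -0.326, 0.03], [0.534, -0.303, 0.057]] ray@z [ 0.5233 -0.3095  0.0558]
pink 208 [551.5 193.6] med [ 0.5195 -0.4838  0.0977] rng [[0.506, -0.493, 0.089], [0.535, -0.481, 0.104]] ray@z [ 0.5195 -0.4804  0.1024]
tube [ 0.50216232 -0.06431214  0.08760716] [-0.95808183 -0.2864947 ] [-0.03892521  0.03930738] [-0.01526281  0.01479614] 0.09197716810986731 ends [ 0.54009898 -0.05296796] [ 0.46361044 -0.07584029]
gatehole [ 0.3399 -0.0793  0.094 ]
lug [ 0.5229 -0.1758  0.08  ]
hinge [0.5311 0.064  0.096 ]
5.766008040668641e-07 (-1, -1, -1, -1) [ 3.1416e+01  4.7500e-01  4.4000e-01  3.1614e+01 -1.6000e-02  1.5540e+00
  4.9000e-02]
5.766008040668713e-07 (-1, -1, -1, -1) [ 3.1416e+01  4.7500e-01  4.4000e-01  3.1614e+01 -1.6000e-02  1.5540e+00
  4.9000e-02]
5.76600804066872e-07 (-1, -1, -1, -1) [ 3.1416e+01  4.7500e-01  4.4000e-01  3.1614e+01 -1.6000e-02  1.5540e+00
  4.9000e-02]
```

```bash
python3 -m handwheel '[[0.087,0,0,0,0,10,0],[0.087,0,0,0,0,10,0],[0.087,0,0,0,0,0,0]]'
cat > kin.py <<'E'
import numpy as np
from scipy.spatial.transform import Rotation as Ro
from scipy.optimize import least_squares
SG=(-1,-1,-1,-1); PAR=np.array([.3,.475,.44,.498,-.016,1.554,.049])
LO=np.array([-2.86,-.3,-1.38,.06,-1.56,.09,-2.69]);HI=np.array([2.86,2.09,1.24,2.45,4.7,2.05,2.69])
z=lambda a:Ro.from_rotvec([0,0,a]).as_matrix(); y=lambda a:Ro.from_rotvec([0,a,0]).as_matrix()
def fk(q,p=None,sg=SG):
    h,L1,L2,dd,o1,o7,e=PAR if p is None else p
    R=z(sg[0]*q[0]+o1)@y(q[1]); x=np.array([0,0,h])+R@[0,0,L1]
    R=R@z(sg[1]*q[2]); x=x+R@[e,0,0]; R=R@y(q[3]); x=x+R@[-e,0,L2]; R=R@z(sg[2]*q[4])@y(q[5]); x=x+R@[0,0,dd]
    return x,R@z(sg[3]*q[6]+o7)
def ik(x,R,q0,n=12,rng=np.random.default_rng(0)):
    best=None
    for i in range(n):
        s=np.clip(q0 if i==0 else q0+rng.normal(0,.6,7),LO+.01,HI-.01)
        f=lambda q:np.r_[(lambda a,b:np.r_[(a-x)*5,(b-R).ravel()])(*fk(q)),.003*(q-q0)]
        r=least_squares(f,s,bounds=(LO,HI)); a,b=fk(r.x)
        e=np.linalg.norm(a-x)*1e3; ang=np.degrees((Ro.from_matrix(b@R.T)).magnitude())
        if best is None or e+ang<best[0]-.5: best=(e+ang,r.x,e,ang)
        if i==0 and e+ang<1.5: break
    return best
E
python3 - <<'E'
from h import *; import kin
s=st(); Q=np.array([[1.326,.321,-.07,1.45,.023,1.371,-.057],s["joint_positions"]]); T=[(np.array([.166,-.628,.199]),np.array([[.967,.256,-.001],[.256,-.967,.002],[0,-.002,-1]])),(np.array(s["position"]),Ro.from_rotvec(s["tool_rot"]).as_matrix())]
fun=lambda p:np.concatenate([np.r_[kin.fk(q,p)[0]-t,.3*(kin.fk(q,p)[1]-R).ravel()] for q,(t,R) in zip(Q,T)])
r=kin.least_squares(fun,kin.PAR); print(r.cost,np.round(r.x,4).tolist())
E
```

```text
time: 2.02
position: [0.4399, -0.1066, 0.3621]
tool_rot: [-3.066, -0.395, -0.347]
ft_force: [1.4, 1.8, 0.5]
grip_width: 0.998
grip_force: 0.0
t 2.02 p [ 0.4399 -0.1066  0.3621] rot
 [[ 0.943  0.254  0.216]
 [ 0.247 -0.967  0.059]
 [ 0.224 -0.002 -0.975]] q [ 0.68 -0.29 -0.3   1.76 -0.22  1.48 -0.93] f [1.4 1.8 0.5] g 0.9975119961489995 0.0
8.026149178887212e-06 [0.1925, 0.4574, 0.505, 0.3336, -0.0402, 1.5311, 0.009]
```

Run:
```python
from h import *; import kin
s=st(); R2=np.array([[.964,.265,.002],[.265,-.964,0],[.002,.001,-1]])
Q=np.array([[1.326,.321,-.07,1.45,.023,1.371,-.057],[.87,-.14,-.62,1.6,-.08,1.65,-1.05],s["joint_positions"]]); T=[(np.array([.166,-.628,.199]),np.array([[.967,.256,-.001],[.256,-.967,.002],[0,-.002,-1]])),(np.array([.4384,-.0968,.3653]),R2),(np.array(s["position"]),Ro.from_rotvec(s["tool_rot"]).as_matrix())]
W=[1,.3,1]
fun=lambda p:np.concatenate([w*np.r_[kin.fk(q,p)[0]-t,.3*(kin.fk(q,p)[1]-R).ravel()] for q,(t,R),w in zip(Q,T,W)])
r=kin.least_squares(fun,kin.PAR); print(r.cost,np.round(r.x,4).tolist(),np.round(r.fun,4))
kin.PAR=r.x
open("kin.py","a").write(f"PAR=np.array({np.round(r.x,4).tolist()})\n")
# feasibility: grasp g with tool dir tilt 'a' from vertical at azimuth az (direction tool z leans horizontally), closing y horizontal
def tool(a,az,flip=0):
    a,az=np.radians([a,az]); zt=np.array([np.sin(a)*np.cos(az),np.sin(a)*np.sin(az),-np.cos(a)])
    yt=np.array([np.sin(az),-np.cos(az),0])*(1-2*flip); return np.c_[np.cross(yt,zt),yt,zt]
q0=s["joint_positions"]
for lab,g,lst in(("grasp",[.485,-.07,.076],[(a,az) for az in(17,-90,90,197) for a in(0,30,45,60)]),("place",[.572,-.057,.125],[(a,az) for az in(0,90,-90,180) for a in(0,15,30,45,60,75,90)])):
    for a,az in lst:
        o=[]
        for fl in(0,1):
            R=tool(a,az,fl); x=np.array(g)+.019*R[:,2]; b=kin.ik(x,R,np.array(q0)); o.append((round(b[2],1),round(b[3],1),np.round(b[1],1).tolist()))
        print(lab,a,az,o)
```

```text
t 2.02 p [ 0.4399 -0.1066  0.3621] rot
 [[ 0.943  0.254  0.216]
 [ 0.247 -0.967  0.059]
 [ 0.224 -0.002 -0.975]] q [ 0.68 -0.29 -0.3   1.76 -0.22  1.48 -0.93] f [1.4 1.8 0.5] g 0.9975119961489995 0.0
1.7089979687181282e-05 [0.1976, 0.4601, 0.5038, 0.3412, -0.0414, 1.5301, 0.009] [-0.0004  0.0004  0.0001 -0.     -0.0002  0.0002 -0.0002  0.     -0.0007
 -0.0001  0.0007  0.      0.0039  0.0005 -0.0002 -0.0001  0.0003  0.0003
  0.0004  0.0001 -0.0003  0.0002  0.0003  0.     -0.0002  0.0009 -0.
 -0.     -0.0005  0.0007  0.0001 -0.0001 -0.0027 -0.      0.0027  0.    ]
grasp 0 17 [(np.float64(0.0), np.float64(0.0), [0.5, 0.1, -0.4, 2.0, 0.1, 1.0, -1.2]), (np.float64(0.0), np.float64(0.0), [0.7, 0.1, -0.6, 2.0, 0.1, 1.0, 1.9])]
grasp 30 17 [(np.float64(0.0), np.float64(0.0), [0.6, -0.1, -0.3, 2.4, -0.7, 0.6, -0.5]), (np.float64(0.0), np.float64(0.0), [-0.8, -0.3, 1.0, 2.4, -0.0, 0.5, 2.1])]
grasp 45 17 [(np.float64(11.6), np.float64(2.8), [0.7, -0.1, -0.2, 2.4, -1.2, 0.6, 0.1]), (np.float64(10.7), np.float64(4.3), [-0.7, -0.3, 1.0, 2.4, -0.6, 0.3, 2.7])]
grasp 60 17 [(np.float64(33.6), np.fl
[... 5985 characters left out ...]
0.2, 0.6, -0.2, 1.4, 0.1, 1.7, -1.6])]
place 45 180 [(np.float64(0.0), np.float64(0.0), [0.4, 0.9, -0.7, 1.2, 0.4, 2.0, 1.3]), (np.float64(0.0), np.float64(0.0), [0.1, 0.8, -0.1, 1.2, 0.1, 2.0, -1.6])]
place 60 180 [(np.float64(26.4), np.float64(8.3), [-0.1, 0.8, 0.2, 1.2, 0.0, 2.0, 1.7]), (np.float64(26.4), np.float64(8.3), [-0.1, 0.8, 0.2, 1.2, 0.0, 2.0, -1.4])]
place 75 180 [(np.float64(60.1), np.float64(18.7), [-0.2, 0.9, 0.3, 1.2, 0.0, 2.0, 1.8]), (np.float64(60.1), np.float64(18.7), [-0.2, 0.9, 0.3, 1.2, 0.0, 2.0, -1.4])]
place 90 180 [(np.float64(91.4), np.float64(28.5), [-0.5, 1.0, 0.8, 1.3, 0.0, 2.0, 2.2]), (np.float64(91.4), np.float64(28.5), [-0.5, 1.0, 0.8, 1.3, 0.0, 2.0, -0.9])]
```

```bash
cat >> kin.py <<'E'
def tool(a,az,flip=0):
    a,az=np.radians([a,az]); zt=np.array([np.sin(a)*np.cos(az),np.sin(a)*np.sin(az),-np.cos(a)])
    yt=np.array([np.sin(az),-np.cos(az),0])*(1-2*flip); return np.c_[np.cross(yt,zt),yt,zt]
E
python3 - <<'E'
from h import *; import kin
q0=np.array(ctrl.get_state()["joint_positions"])
for a in(25,30,35,40):
  for back in(0,.08):
    R=kin.tool(a,16.6); g=np.array([.464,-.0758,.083])+.018*np.array([.958,.286,0]); x=g+(.019-back)*R[:,2]
    b=kin.ik(x,R,q0); print("g",a,back,np.round(x,4),np.round([b[2],b[3]],1),np.round(b[1],2))
for bb in(30,40,45,50,55):
  for az in(-2,-12,8):
   for zz in(.122,.16):
    R=kin.tool(-bb,az); x=np.array([.572,-.057,zz])+.019*R[:,2]; b=kin.ik(x,R,np.array([.2,.6,-.3,1.4,.1,1.8,-1.6])); print("p",bb,az,zz,np.round([b[2],b[3]],1),np.round(b[1],2))
E
```

```text
g 25 0 [ 0.4889 -0.0684  0.0658] [0. 0.] [ 0.61 -0.14 -0.33  2.31 -0.48  0.65 -0.66]
g 25 0.08 [ 0.4565 -0.078   0.1383] [0. 0.] [ 0.5  -0.3  -0.15  2.28 -0.42  0.85 -0.71]
g 30 0 [ 0.4903 -0.0679  0.0665] [0. 0.] [ 0.59 -0.17 -0.27  2.36 -0.65  0.6  -0.49]
g 30 0.08 [ 0.452  -0.0794  0.1358] [8.1 1.4] [ 0.39 -0.3  -0.    2.32 -0.49  0.8  -0.6 ]
g 35 0 [ 0.4917 -0.0675  0.0674] [0. 0.] [ 0.58 -0.18 -0.22  2.42 -0.84  0.57 -0.28]
g 35 0.08 [ 0.4477 -0.0806  0.133 ] [14.7  2.6] [ 0.46 -0.3  -0.    2.37 -0.66  0.78 -0.4 ]
g 40 0 [ 0.4929 -0.0672  0.0684] [3.3 0.8] [ 0.6  -0.18 -0.2   2.45 -1.03  0.57 -0.07]
g 40 0.08 [ 0.4437 -0.0819  0.1297] [18.3  3.2] [ 0.55 -0.3  -0.    2.42 -0.85  0.78 -0.16]
p 30 -2 0.122 [0. 0.] [ 0.22  0.6  -0.26  1.35  0.13  1.73 -1.65]
p 30 -2 0.16 [0. 0.] [ 0.22  0.57 -0.26  1.32  0.13  1.79 -1.65]
p 30 -12 0.122 [0. 0.] [ 0.24  0.6  -0.23  1.35  0.05  1.72 -1.77]
p 30 -12 0.16 [0. 0.] [ 0.24  0.57 -0.24  1.32  0.05  1.79 -1.78]
p 30 8 0.122 [0. 0.] [ 0.2   0.6  -0.28  1.36  0.21  1.73 -1.53]
p 30 8 0.16 [0. 0.] [ 0.2   0.57 -0.29  1.33  0.21  1.79 -1.53]
p 4
[... 910 characters left out ...]
2.05 -1.52]
p 50 -12 0.122 [3.2 1. ] [ 0.18  0.82 -0.15  1.13  0.    2.05 -1.76]
p 50 -12 0.16 [10.9  3.4] [ 0.2   0.75 -0.18  1.15  0.    2.05 -1.77]
p 50 8 0.122 [0.3 0.1] [-0.18  0.84  0.31  1.12  0.01  2.05 -1.3 ]
p 50 8 0.16 [7.8 2.4] [-0.23  0.78  0.37  1.15  0.    2.05 -1.27]
p 55 -2 0.122 [15.   4.7] [-0.02  0.82  0.11  1.15  0.    2.05 -1.52]
p 55 -2 0.16 [22.8  7.1] [-0.04  0.75  0.12  1.17  0.    2.05 -1.51]
p 55 -12 0.122 [14.4  4.5] [ 0.2   0.83 -0.18  1.15  0.    2.05 -1.77]
p 55 -12 0.16 [22.1  6.9] [ 0.22  0.76 -0.21  1.17  0.    2.05 -1.79]
p 55 8 0.122 [10.9  3.4] [-0.23  0.86  0.37  1.14  0.    2.05 -1.27]
p 55 8 0.16 [18.4  5.8] [-0.27  0.8   0.43  1.17  0.    2.05 -1.24]
```

```bash
cat >> h.py <<'E'
def plan(x0,R0,x,R,n):
    w=Ro.from_matrix(R0.T@R).as_rotvec()/n
    M=sum(Ro.from_rotvec(k*w).as_matrix() for k in range(n))
    s=np.linalg.solve(M,R0.T@(np.array(x)-x0)); print(n,"rows shift mm",np.round(s*1e3,1),"turn",np.round(np.degrees(w),2)); return np.array(x),R
def cur():
    s=ctrl.get_state(); return np.array(s["position"]),Ro.from_rotvec(s["tool_rot"]).as_matrix()
E
python3 - <<'E'
from h import *; import kin
x,R=cur(); x,R=plan(x,R,[.480,-.071,.17],kin.tool(20,16.6),5); x,R=plan(x,R,[.488,-.0685,.095],kin.tool(28,16.6),3);x,R=plan(x,R,[.4915,-.0675,.0674],kin.tool(35,16.6),3)
E
```

```text
5 rows shift mm [-1.2 -4.6 39.6] turn [ 0.08  1.42 -0.37]
3 rows shift mm [-7.1 -0.  24.2] turn [-0.    2.67 -0.  ]
3 rows shift mm [-3.6  0.   8.6] turn [-0.    2.33  0.  ]
```

```bash
python3 -m handwheel '[[0.065,-0.001,-0.0045,0.0395,0,1.4,-0.4],[0.065,-0.001,-0.0045,0.0395,0,1.4,-0.4],[0.065,-0.001,-0.0045,0.0395,0,1.4,-0.4],[0.065,-0.001,-0.0045,0.0395,0,1.4,-0.4],[0.065,-0.001,-0.0045,0.0395,0,1.4,-0.4],[0.065,0,0,0,0,0,0]]' 10
python3 - <<'E'
from h import *; import kin
st()
x,R=cur(); x,R=plan(x,R,[.488,-.0685,.095],kin.tool(28,16.6),3);x,R=plan(x,R,[.4915,-.0675,.0674],kin.tool(35,16.6),3)
E
```

```text
time: 2.78
position: [0.48, -0.0702, 0.1674]
tool_rot: [-3.02, -0.448, -0.519]
ft_force: [-0.3, -0.3, -0.1]
grip_width: 0.744
grip_force: 0.0
t 2.77 p [ 0.48   -0.0702  0.1674] rot
 [[ 0.902  0.29   0.32 ]
 [ 0.275 -0.957  0.092]
 [ 0.333  0.005 -0.943]] q [ 0.47 -0.25 -0.22  2.14 -0.27  0.96 -0.9 ] f [-0.3 -0.3 -0.1] g 0.7440945687972578 0.0
3 rows shift mm [-6.6  0.2 23.4] turn [0.06 2.84 0.11]
3 rows shift mm [-3.6  0.   8.6] turn [-0.    2.33  0.  ]
```

```bash
python3 -m handwheel '[[0.065,-0.0066,0,0.0234,0,2.8,0.1],[0.065,-0.0066,0,0.0234,0,2.8,0.1],[0.065,-0.0066,0,0.0234,0,2.8,0.1],[0.065,-0.0036,0,0.0086,0,2.3,0],[0.065,-0.0036,0,0.0086,0,2.3,0],[0.065,-0.0036,0,0.0086,0,2.3,0],[0.065,0,0,0,0,0,0]]'
python3 - <<'E'
from h import *; import kin
st()
x,R=cur();plan(x,R,[.4915,-.0675,.0674],kin.tool(35,16.6),1)
print("grasp pt",x-.019*R[:,2])
E
```

```text
time: 3.65
position: [0.4952, -0.069, 0.0719]
tool_rot: [-2.89, -0.42, -0.918]
ft_force: [0.2, 0.4, 0.3]
grip_width: 0.746
grip_force: 0.0
t 3.65 p [ 0.4952 -0.069   0.0719] rot
 [[ 0.783  0.283  0.554]
 [ 0.234 -0.959  0.158]
 [ 0.576  0.006 -0.817]] q [ 0.36 -0.21 -0.01  2.44 -0.76  0.52 -0.33] f [0.2 0.4 0.3] g 0.7457546462744007 0.0
1 rows shift mm [-5.1 -2.5  1.8] turn [ 0.38 -0.19  0.05]
grasp pt [ 0.48466139 -0.07202915  0.08738066]
```

```bash
python3 -m handwheel '[[0.065,-0.0035,-0.002,0.0035,0,0,0],[0.065,0,0,0,0,0,0],[0.02,0,0,0,0,0,0],[0.02,0,0,0,0,0,0],[0.02,0,0,0,0,0,0],[0.02,0,0,0,0,0,0],[0.02,0,0,0,0,0,0]]' 15
python3 - <<'E'
from h import *; import kin
st()
x,R=cur(); print("grasp pt",x-.019*R[:,2])
E
```

```text
time: 4.53
position: [0.494, -0.0671, 0.0666]
tool_rot: [-2.89, -0.421, -0.918]
ft_force: [-0.6, 0.4, -0.2]
grip_width: 0.341
grip_force: 15.0
t 4.53 p [ 0.494  -0.0671  0.0666] rot
 [[ 0.783  0.283  0.554]
 [ 0.235 -0.959  0.158]
 [ 0.576  0.007 -0.817]] q [ 0.51 -0.2  -0.15  2.45 -0.82  0.53 -0.27] f [-0.6  0.4 -0.2] g 0.34134320879788693 15.00481979775941
grasp pt [ 0.48347116 -0.0700666   0.08215648]
```

```bash
cat >> h.py <<'E'
def tube_in_tool():
    return np.load("tub.npy")
E
python3 - <<'E'
from h import *; import kin
x,R=cur(); u=np.array([-.958,-.287,0]); foot=np.array([.540,-.053,.076])
np.save("tub.npy",np.c_[R.T@(foot-x),R.T@u]); print(np.load("tub.npy"))
x,R=plan(x,R,[.494,-.067,.10],R,1); x,R=plan(x,R,[.49,-.067,.16],kin.tool(0,10),4); x,R=plan(x,R,[.53,-.06,.17],kin.tool(-20,4),3)
u2=R@np.load("tub.npy")[:,1]; print("foot",x+R@np.load("tub.npy")[:,0],u2)
E
```

```text
[[ 4.47104206e-02 -8.17312447e-01]
 [-3.83017786e-04  3.66638480e-03]
 [ 2.00578108e-02 -5.76298465e-01]]
1 rows shift mm [ 19.2   0.2 -27.3] turn [0. 0. 0.]
4 rows shift mm [  4.8  -0.3 -14.5] turn [-0.41 -8.79  1.59]
3 rows shift mm [13.1 -0.5 -4.9] turn [ 0.35 -6.66  1.98]
foot [ 0.56504153 -0.0571657   0.13585996] [-0.56927031 -0.0434826   0.82108074]
```

```bash
python3 -m handwheel '[[0.02,0.0096,0,-0.0136,0,0,0],[0.02,0.0096,0,-0.0136,0,0,0],[0.02,0.0048,0,-0.0145,-0.4,-8.8,1.6],[0.02,0.0048,0,-0.0145,-0.4,-8.8,1.6],[0.02,0.0048,0,-0.0145,-0.4,-8.8,1.6],[0.02,0.0048,0,-0.0145,-0.4,-8.8,1.6],[0.02,0.0131,0,-0.0049,0.3,-6.7,2],[0.02,0.0131,0,-0.0049,0.3,-6.7,2],[0.02,0.0131,0,-0.0049,0.3,-6.7,2],[0.02,0,0,0,0,0,0]]'
python3 - <<'E'
from h import *; import kin
st(); im,d,c=grab("scene"); cv2.imwrite("pics/s1.png",cv2.resize(im[120:300,130:370],None,fx=3,fy=3,interpolation=cv2.INTER_CUBIC)); np.savez("s1.npz",im=im,d=d,**{k:c[k] for k in("intrinsics","R","t")})
E
```

```text
time: 5.78
position: [0.531, -0.06, 0.1636]
tool_rot: [3.096, 0.127, -0.511]
ft_force: [-0.9, -0.1, -1.1]
grip_width: 0.342
grip_force: 15.0
t 5.78 p [ 0.531  -0.06    0.1636] rot
 [[ 0.944  0.08  -0.321]
 [ 0.079 -0.997 -0.015]
 [-0.321 -0.012 -0.947]] q [ 0.47  0.43 -0.56  1.48  0.21  1.62 -1.6 ] f [-0.9 -0.1 -1.1] g 0.3420717957473209 14.999159950821195
```

View pics/s1.png

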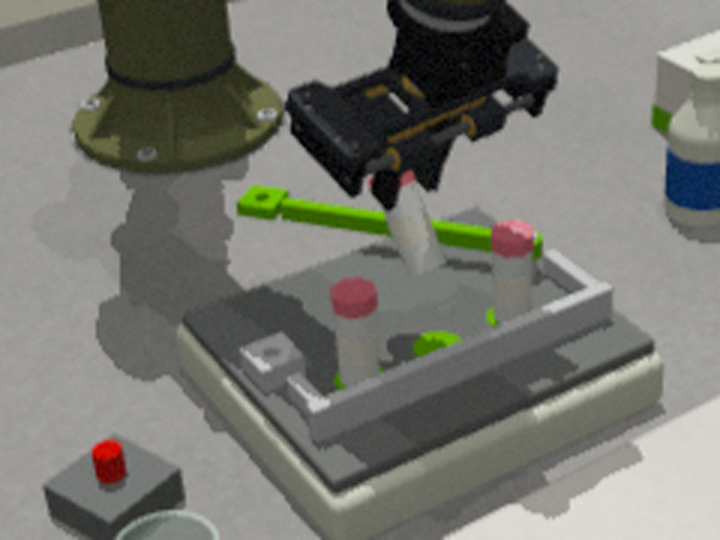

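The tube is held at its cap, leaning with the foot (crop ~(428,262)) away from the robot as planned. I check its pose in the cloud and plan the last turn.

```bash
cat > tubefit.py <<'E'
from h import *
def fit(f,x,R):
    """axis of held tube from scene cloud: white surface pts near prediction"""
    T=np.load("tub.npy"); foot=x+R@T[:,0]; u=R@T[:,1]
    P=cloud(f["d"],f); hsv=cv2.cvtColor(f["im"],cv2.COLOR_BGR2HSV)
    w=(hsv[...,1]<60)&(hsv[...,2]>90)
    D=P-foot; s=D@u; r=np.linalg.norm(D-s[...,None]*u,axis=-1)
    q=P[w&(s>-.01)&(s<.05)&(r<.024)&(f["d"]>0)]
    from scipy.optimize import least_squares
    def res(p):
        uu=np.array([p[0],p[1],1.]);uu/=np.linalg.norm(uu); dd=q-np.array([p[2],p[3],foot[2]]); s=dd@uu
        return np.linalg.norm(dd-s[:,None]*uu,axis=1)-.016
    r=least_squares(res,[u[0]/u[2],u[1]/u[2],foot[0],foot[1]],loss="soft_l1",f_scale=.002)
    uu=np.array([r.x[0],r.x[1],1]);uu/=np.linalg.norm(uu)
    print("n",len(q),"rms mm",1e3*np.sqrt(np.mean(r.fun**2)),"pred u",np.round(u,3),"foot",np.round(foot,4),"| fit u",np.round(uu,3),"axis at foot z",np.round(r.x[2:],4)," low end s",np.round(np.percentile((q-foot)@uu,[2]),4))
E
python3 - <<'E'
from tubefit import *; import kin
f=dict(np.load("s1.npz")); x,R=cur(); fit(f,x,R)
T=np.load("tub.npy")
R2=kin.tool(-45,-2); 
for z in(.085,.062):
    foot=np.array([.572,-.057,z]); x2=foot-R2@T[:,0]; print("target tcp",x2,"u",R2@T[:,1]); b=kin.ik(x2,R2,np.array([.2,.6,-.3,1.4,.1,1.8,-1.6])); print(b[2:],np.round(b[1],2)); 
    if z==.085: x,R=plan(x,R,x2,R2,5)
    else: plan(x,R,x2,R2,2)
E
```

```text
n 315 rms mm 1.763046586503128 pred u [-0.588 -0.059  0.807] foot [ 0.5659 -0.0566  0.132 ] | fit u [-0.512 -0.069  0.856] axis at foot z [ 0.5592 -0.0543]  low end s [-0.0022]
target tcp [ 0.55456522 -0.05677442  0.13079806] u [-0.17044676  0.00228351  0.98543173]
(np.float64(0.0006201798031472962), np.float64(0.0001367632087465304)) [ 0.18  0.76 -0.24  1.16  0.14  2.03 -1.66]
5 rows shift mm [ 7.7 -0.4  3.7] turn [ 0.6  -5.27  1.19]
target tcp [ 0.55456522 -0.05677442  0.10779806] u [-0.17044676  0.00228351  0.98543173]
(np.float64(0.0005760345545977527), np.float64(0.00013001526573468502)) [ 0.18  0.78 -0.24  1.18  0.14  1.99 -1.66]
2 rows shift mm [8.1 0.  8.1] turn [0. 0. 0.]
```

Run:
```python
from h import *; import kin
x,R=cur(); u=np.array([-.512,-.069,.856]); foot=np.array([.5595,-.0545,.1315]); np.save("tub.npy",np.c_[R.T@(foot-x),R.T@u]); T=np.load("tub.npy")
R2=kin.tool(-45,-2); x2=np.array([.572,-.057,.09])-R2@T[:,0]; print(x2,R2@T[:,1]); plan(x,R,x2,R2,5)
```

```text
[ 0.56033125 -0.05953892  0.13351671] [-0.08200837 -0.01611315  0.99632123]
5 rows shift mm [8.4 0.2 2.6] turn [ 0.6  -5.27  1.19]
```

```bash
python3 -m handwheel '[[0.02,0.0084,0,0.0026,0.6,-5.3,1.2],[0.02,0.0084,0,0.0026,0.6,-5.3,1.2],[0.02,0.0084,0,0.0026,0.6,-5.3,1.2],[0.02,0.0084,0,0.0026,0.6,-5.3,1.2],[0.02,0.0084,0,0.0026,0.6,-5.3,1.2],[0.02,0,0,0,0,0,0],[0.02,0,0,0,0,0,0]]'
python3 - <<'E'
from tubefit import *; import kin
x,R=cur(); s=st(); im,d,c=grab("scene"); f=dict(im=im,d=d,**c); fit(f,x,R)
cv2.imwrite("pics/s2.png",cv2.resize(im[140:280,170:350],None,fx=4,fy=4,interpolation=cv2.INTER_CUBIC))
E
```

```text
time: 6.7
position: [0.5524, -0.0594, 0.1338]
tool_rot: [-2.907, 0.031, 1.152]
ft_force: [-0.7, 0.4, -0.6]
grip_width: 0.339
grip_force: 15.0
t 6.7 p [ 0.5524 -0.0594  0.1338] rot
 [[ 0.728 -0.024 -0.685]
 [-0.013 -1.     0.021]
 [-0.685 -0.006 -0.728]] q [ 0.17  0.81 -0.21  1.08  0.12  2.02 -1.63] f [-0.7  0.4 -0.6] g 0.3388521173252301 15.00010821811884
n 182 rms mm 1.5459612622581518 pred u [-0.112 -0.022  0.993] foot [ 0.5654 -0.0565  0.0906] | fit u [-0.179 -0.04   0.983] axis at foot z [ 0.5712 -0.0564]  low end s [-0.0037]
```

View pics/s2.png

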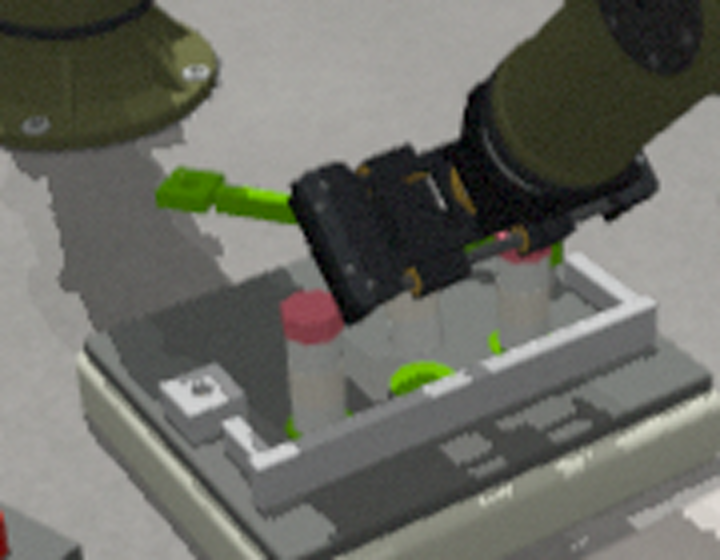

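The tube hangs over the spot region (crop (415,330)), 6-10° off vertical, between its neighbours. I lower it.

```bash
python3 -m handwheel '[[0.02,0.005,0,0.0042,0,0,0],[0.02,0.005,0,0.0042,0,0,0],[0.02,0.005,0,0.0042,0,0,0],[0.02,0.005,0,0.0042,0,0,0],[0.02,0,0,0,0,0,0]]'; python3 -m handwheel '[[0.02,0,0,0,0,0,0],[0.02,0.0014,0,0.0015,0,0,0],[0.02,0.0014,0,0.0015,0,0,0],[0.02,0,0,0,0,0,0]]' 3;  python3 - <<'E'
from tubefit import *; import kin
x,R=cur(); s=st(); im,d,c=grab("scene"); f=dict(im=im,d=d,**c); fit(f,x,R)
E
```

```text
time: 7.38
position: [0.5548, -0.0603, 0.1077]
tool_rot: [-2.904, 0.034, 1.161]
ft_force: [1.6, -0.6, 8.2]
grip_width: 0.344
grip_force: 15.0
time: 7.88
position: [0.555, -0.0604, 0.1012]
tool_rot: [-2.905, 0.034, 1.159]
ft_force: [0.3, 0.8, 2.4]
grip_width: 0.323
grip_force: 3.0
t 7.88 p [ 0.555  -0.0604  0.1012] rot
 [[ 0.725 -0.025 -0.688]
 [-0.015 -1.     0.021]
 [-0.688 -0.005 -0.725]] q [ 0.16  0.84 -0.21  1.09  0.12  1.98 -1.63] f [0.3 0.8 2.4] g 0.322893440580686 3.0202773213386536
n 130 rms mm 2.423723510352456 pred u [-0.108 -0.021  0.994] foot [ 0.5678 -0.0575  0.0581] | fit u [0.159 0.206 0.966] axis at foot z [ 0.5671 -0.0621]  low end s [-0.0052]
```

```bash
python3 -m handwheel '[[0.036,0,0,0,0,0,0],[0.036,0,0,0,0,0,0],[0.048,0,0,0,0,0,0],[0.048,0,0,0,0,0,0],[0.048,0,0,0,0,0,0]]';  python3 - <<'E'
from tubefit import *; import kin
x,R=cur(); s=st(); im,d,c=grab("scene"); f=dict(im=im,d=d,**c); fit(f,x,R); cv2.imwrite("pics/s3.png",cv2.resize(im[140:280,170:350],None,fx=4,fy=4,interpolation=cv2.INTER_CUBIC))
E
```

```text
time: 8.55
position: [0.5552, -0.0604, 0.1016]
tool_rot: [-2.905, 0.034, 1.158]
ft_force: [0.8, -0.7, 0.0]
grip_width: 0.544
grip_force: 0.0
t 8.55 p [ 0.5552 -0.0604  0.1016] rot
 [[ 0.726 -0.025 -0.688]
 [-0.015 -1.     0.021]
 [-0.688 -0.005 -0.726]] q [ 0.16  0.84 -0.21  1.09  0.12  1.98 -1.63] f [ 0.8 -0.7  0. ] g 0.5444846279189977 0.0
n 66 rms mm 2.373433635906706 pred u [-0.109 -0.021  0.994] foot [ 0.568  -0.0576  0.0584] | fit u [0.375 0.102 0.921] axis at foot z [ 0.5671 -0.0611]  low end s [-0.0074]
```

View pics/s3.png

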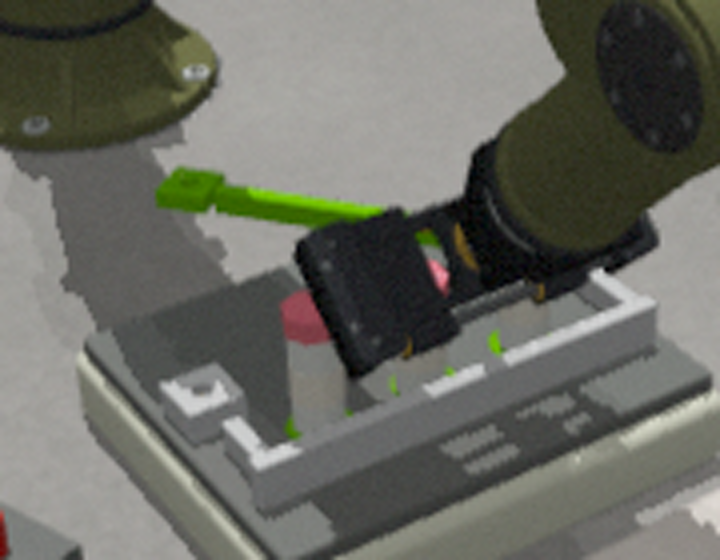

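The cap shows upright between the open fingers (crop (437,275)). I back out along the tool axis.

```bash
python3 -m handwheel '[[0.048,0,0,-0.025,0,0,0],[0.048,0,0,-0.025,0,0,0],[0.048,0,0,-0.025,0,0,0],[0.048,-0.01,0,-0.03,0,3,0],[0.048,-0.01,0,-0.03,0,6,0],[0.048,-0.01,0,-0.03,0,8,0],[0.048,-0.01,0,-0.03,0,8,0],[0.03,-0.02,0,-0.02,0,8,0],[0.0,-0.02,0,-0.01,0,8,0],[0.0,0,0,0,0,0,0]]';  python3 - <<'E'
from h import *; import kin
s=st()
for n in("top","wrist","scene"):
    im,d,c=grab(n); P=cloud(d,c); hsv=cv2.cvtColor(im,cv2.COLOR_BGR2HSV); h,sa,v=[hsv[...,i].astype(int) for i in range(3)]
    for nm,m in dict(green=(h>40)&(h<75)&(sa>130)&(P[...,2]>.055),pink=((h>165)|(h<8))&(sa>60)&(v>100)&(P[...,2]>.132)).items():
        m=(m&(P[...,2]<.16)&(d>.1)&(P[...,0]>.25)&(abs(P[...,1]+.08)<.2)&(P[...,0]<.7)).astype(np.uint8)
        k,l,stt,cen=cv2.connectedComponentsWithStats(m)
        for i in range(1,k):
            if stt[i,4]>25: q=P[l==i]; print(n,nm,stt[i,4],np.round(cen[i]),"med",np.round(np.median(q,0),4),"rng",np.round(np.percentile(q,[2,98],axis=0),3).tolist())
E
```

```text
time: 9.85
position: [0.5849, -0.0626, 0.2956]
tool_rot: [-3.137, 0.04, 0.021]
ft_force: [0.6, -0.6, 0.8]
grip_width: 0.294
grip_force: 0.0
t 9.85 p [ 0.5849 -0.0626  0.2956] rot
 [[ 1.    -0.026 -0.013]
 [-0.026 -1.     0.004]
 [-0.013 -0.004 -1.   ]] q [-0.08  0.17  0.17  1.45 -0.03  1.54 -1.51] f [ 0.6 -0.6  0.8] g 0.2937363885081355 0.0
top green 235 [292. 231.] med [0.4665 0.0142 0.0943] rng [[0.401, -0.034, 0.09], [0.538, 0.069, 0.099]]
top pink 86 [293. 191.] med [0.5744 0.0124 0.1401] rng [[0.561, -0.002, 0.134], [0.592, 0.029, 0.145]]
wrist green 85 [221. 178.] med [0.5892 0.0048 0.0599] rng [[0.575, -0.004, 0.058], [0.593, 0.023, 0.061]]
wrist green 129 [323. 180.] med [ 0.5831 -0.1261  0.06  ] rng [[0.568, -0.144, 0.058], [0.589, -0.108, 0.062]]
wrist green 100 [181. 226.] med [0.5347 0.0543 0.0899] rng [[0.522, 0.049, 0.083], [0.543, 0.065, 0.094]]
wrist green 100 [256. 312.] med [ 0.4089 -0.0338  0.0903] rng [[0.396, -0.044, 0.084], [0.421, -0.025, 0.094]]
wrist pink 75 [211. 193.] med [0.5862 0.0034 0.1373] rng [[0.573, -0.002, 0.133], [0.591, 0.022, 0.141]]
wrist pink 187 [281. 199.] med [ 0.5765 -0.072   0.1392] rng [[0.562, -0.077, 0.133], [0.59, -0.052, 0.141]]
wrist pink 748 [333. 205.] med [ 0.5689 -0.1258  0.1393] rng [[0.553, -0.141, 0.135], [0.584, -0.111, 0.141]]
scene green 643 [250. 193.] med [ 0.4175 -0.0254  0.0883] rng [[0.332, -0.095, 0.076], [0.506, 0.041, 0.095]]
scene pink 113 [300. 198.] med [0.5806 0.0129 0.1386] rng [[0.561, -0.001, 0.133], [0.592, 0.029, 0.141]]
scene pink 131 [274. 209.] med [ 0.5806 -0.0616  0.1382] rng [[0.561, -0.075, 0.132], [0.593, -0.044, 0.141]]
scene pink 137 [248. 217.] med [ 0.5735 -0.1261  0.1384] rng [[0.556, -0.14, 0.133], [0.588, -0.111, 0.141]]
```

Tube upright at about (0.577,-0.060), 5 mm off the spot centre, neighbours unmoved. Now the gate.

```bash
cat > gate.py <<'E'
from h import *
H=np.array([.531,.064])
def pt(tdeg,r=.19,extra=0.):
    t=np.radians(tdeg+1.9); d=np.array([-np.sin(t),-np.cos(t)]); n=np.array([-np.cos(t),np.sin(t)])
    return H+r*d+n*(.006+.0095*abs(np.cos(t))+.015*abs(np.sin(t))+extra)
E
python3 - <<'E'
from gate import *; import kin
x,R=cur(); R1=kin.tool(0,-2)
p=pt(51.5,extra=.025); print(p)
x,R=plan(x,R,[*p,.2],R1,5); x,R=plan(x,R,[*p,.084],R,3)
for i,t in enumerate([51.5,43,34,25,17,10,5,2,0,-1]):
    x,R=plan(x,R,[*pt(t),.084],R,1)
E
```

```text
[ 0.34942471 -0.01018038]
5 rows shift mm [-48.   -8.9  19. ] turn [-0.04  0.2   0.12]
3 rows shift mm [ 0.   0.  38.7] turn [0. 0. 0.]
1 rows shift mm [15.6 19.5  0. ] turn [0. 0. 0.]
1 rows shift mm [16.9 23.3  0. ] turn [0. 0. 0.]
1 rows shift mm [21.8 21.8  0. ] turn [0. 0. 0.]
1 rows shift mm [25.4 18.2  0. ] turn [0. 0. 0.]
1 rows shift mm [25.1 12.6  0. ] turn [0. 0. 0.]
1 rows shift mm [23.4  8.   0. ] turn [0. 0. 0.]
1 rows shift mm [17.4  3.8  0. ] turn [0. 0. 0.]
1 rows shift mm [10.6  1.5  0. ] turn [0. 0. 0.]
1 rows shift mm [7.1 0.7 0. ] turn [0. 0. 0.]
1 rows shift mm [3.6 0.2 0. ] turn [0. 0. 0.]
```

Run:
```python
from gate import *; import kin
x,R=cur(); R1=kin.tool(0,-2)
p=pt(51.5,.08,extra=.02); print(p); b=kin.ik(np.array([*p,.084]),R1,np.array([.5,0,-.4,2,.1,1,-1.5])); print(b[2:],b[1])
x,R=plan(x,R,[*p,.2],R1,4); x,R=plan(x,R,[*p,.084],R,3)
for i,(t,r) in enumerate([(51.5,.08),(43,.085),(34,.095),(25,.11),(17,.13),(10,.15),(5,.16),(2,.17),(0,.17),(-1,.17)]):
    x,R=plan(x,R,[*pt(t,r),.084],R,1)
```

```text
[0.44071576 0.05139027]
(np.float64(0.00029898217346684255), np.float64(9.748394834032924e-05)) [ 0.37821454 -0.03099217 -0.52789633  2.09513605 -0.01776428  1.07329787
 -1.74599263]
4 rows shift mm [-37.6 -27.2  23.5] turn [-0.04  0.25  0.16]
3 rows shift mm [ 0.   0.  38.7] turn [0. 0. 0.]
1 rows shift mm [12.5 15.6  0. ] turn [0. 0. 0.]
1 rows shift mm [ 2.4 15.   0. ] turn [0. 0. 0.]
1 rows shift mm [ 3.3 19.9  0. ] turn [0. 0. 0.]
1 rows shift mm [ 6.1 24.5  0. ] turn [0. 0. 0.]
1 rows shift mm [ 8.8 27.8  0. ] turn [0. 0. 0.]
1 rows shift mm [12.9 26.   0. ] turn [0. 0. 0.]
1 rows shift mm [13.1 13.3  0. ] turn [0. 0. 0.]
1 rows shift mm [ 8.7 11.4  0. ] turn [0. 0. 0.]
1 rows shift mm [6.4 0.7 0. ] turn [0. 0. 0.]
1 rows shift mm [3.2 0.2 0. ] turn [0. 0. 0.]
```

```bash
python3 -m handwheel '[[0,-0.0376,-0.0272,0.0235,0,0.2,0.2],[0,-0.0376,-0.0272,0.0235,0,0.2,0.2],[0,-0.0376,-0.0272,0.0235,0,0.2,0.2],[0,-0.0376,-0.0272,0.0235,0,0.2,0.2],[0,0,0,0.0387,0,0,0],[0,0,0,0.0387,0,0,0],[0,0,0,0.0387,0,0,0],[0,0,0,0,0,0,0]]'
python3 - <<'E'
from gate import *; import kin
s=st(); x,R=cur(); plan(x,R,[*pt(51.5,.08),.084],kin.tool(0,-2),1)
E
```

```text
time: 11.0
position: [0.4378, 0.0515, 0.0809]
tool_rot: [-3.14, 0.06, 0.02]
ft_force: [0.3, -0.0, 0.0]
grip_width: -0.002
grip_force: 0.0
t 11.0 p [0.4378 0.0515 0.0809] rot
 [[ 0.999 -0.038 -0.012]
 [-0.038 -0.999  0.001]
 [-0.012 -0.001 -1.   ]] q [-0.21 -0.01  0.03  2.08 -0.    1.09 -1.78] f [ 0.3 -0.   0. ] g -0.0018941009486916859 0.0
1 rows shift mm [15.4 15.6 -3.3] turn [-0.05  0.72 -0.19]
```

```bash
python3 -m handwheel '[[0,0.0145,0.0156,-0.003,0,0.5,0],[0,0.0024,0.015,0,0,0,0],[0,0.0033,0.02,0,0,0,0],[0,0.0061,0.0245,0,0,0,0],[0,0.0088,0.0278,0,0,0,0],[0,0.0129,0.026,0,0,0,0],[0,0.0131,0.0133,0,0,0,0],[0,0.0087,0.0114,0,0,0,0],[0,0,0,0,0,0,0]]'; python3 -m handwheel '[[0,0.0032,0,0,0,0,0],[0,0.0032,0,0,0,0,0],[0,0.002,0,0,0,0,0],[0,0,0,0,0,0,0]]'
python3 - <<'E'
from gate import *; import kin
s=st(); im,d,c=grab("scene"); P=cloud(d,c); hsv=cv2.cvtColor(im,cv2.COLOR_BGR2HSV); h,sa,v=[hsv[...,i].astype(int) for i in range(3)]
m=(h>40)&(h<75)&(sa>130)&(P[...,2]>.09)&(P[...,2]<.099)&(P[...,0]<.6)&(P[...,0]>.3)&(abs(P[...,1]+.06)<.2); q=P[m]; print(len(q),np.median(q,0),np.polyfit(q[:,1],q[:,0],1),q.min(0),q.max(0))
cv2.imwrite("pics/s4.png",cv2.resize(im[140:280,170:350],None,fx=4,fy=4,interpolation=cv2.INTER_CUBIC))
E
```

```text
time: 12.12
position: [0.5041, -0.1049, 0.0871]
tool_rot: [-3.138, 0.062, -0.008]
ft_force: [0.3, -0.5, -0.4]
grip_width: 0.007
grip_force: 0.0
time: 12.62
position: [0.5122, -0.1046, 0.0872]
tool_rot: [-3.138, 0.06, -0.008]
ft_force: [-0.5, -0.0, 0.2]
grip_width: 0.006
grip_force: 0.0
t 12.62 p [ 0.5122 -0.1046  0.0872] rot
 [[ 0.999 -0.038  0.005]
 [-0.038 -0.999  0.003]
 [ 0.005 -0.003 -1.   ]] q [-0.04  0.13  0.21  1.91 -0.03  1.09 -1.43] f [-0.5 -0.   0.2] g 0.005682137786452853 0.0
136 [0.46541189 0.01133503 0.0925289 ] [1.27322154 0.45024671] [ 0.35350992 -0.080835    0.0900182 ] [0.54472006 0.07277597 0.09545968]
```

View pics/s4.png

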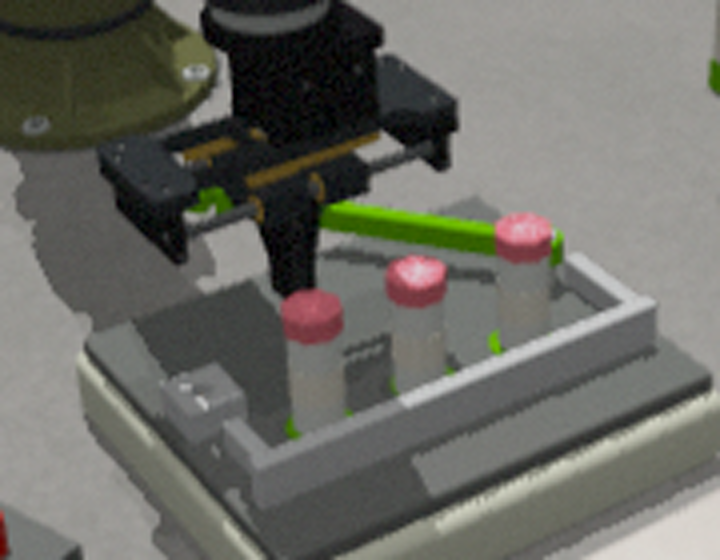

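The gate did not move: the fingertips slid over the bar (bar still from crop (325,215) to (560,245)), and the three tubes stand. I go back over it and push lower and slower.

```bash
python3 - <<'E'
from gate import *; import kin
x,R=cur(); R1=kin.tool(0,-2); p=pt(51.5,.09,extra=.02); print(p)
x,R=plan(x,R,[*x[:2],.135],R1,1); x,R=plan(x,R,[*p,.135],R1,4); x,R=plan(x,R,[*p,.072],R,3)
for i,(t,r) in enumerate([(51.5,.09),(43,.095),(34,.1)]): x,R=plan(x,R,[*pt(t,r),.072],R,2)
E
python3 -m handwheel '[[0,0,0,-0.048,0,0,0],[0,-0.0195,-0.0375,0,0,0,0],[0,-0.0195,-0.0375,0,0,0,0],[0,-0.0195,-0.0375,0,0,0,0],[0,-0.0195,-0.0375,0,0,0,0],[0,0,0,0,0,0,0],[0,0,0,0.0315,0,0,0],[0,0,0,0.031,0,0,0],[0,0,0,0,0,0,0]]'
python3 - <<'E'
from gate import *; import kin
s=st(); x,R=cur(); x,R=plan(x,R,[*pt(51.5,.09),.072],kin.tool(0,-2),1)
for i,(t,r) in enumerate([(43,.095),(34,.1)]): x,R=plan(x,R,[*pt(t,r),.072],R,2)
E
```

```text
[0.43268759 0.04542802]
1 rows shift mm [  0.2  -0.1 -47.9] turn [-0.16 -0.28 -0.2 ]
4 rows shift mm [-21.1 -36.8   0. ] turn [0. 0. 0.]
3 rows shift mm [ 0.  0. 21.] turn [0. 0. 0.]
2 rows shift mm [6.2 7.8 0. ] turn [0. 0. 0.]
2 rows shift mm [1.7 8.  0. ] turn [0. 0. 0.]
2 rows shift mm [3.7 8.4 0. ] turn [0. 0. 0.]
time: 13.8
position: [0.438, 0.0469, 0.0707]
tool_rot: [-3.14, 0.062, -0.0]
ft_force: [-0.3, 0.2, -0.4]
grip_width: 0.006
grip_force: 0.0
t 13.8 p [0.438  0.0469 0.0707] rot
 [[ 0.999 -0.04   0.   ]
 [-0.04  -0.999  0.001]
 [ 0.    -0.001 -1.   ]] q [-0.21 -0.01  0.04  2.1  -0.    1.05 -1.78] f [-0.3  0.2 -0.4] g 0.006238209458612796 0.0
1 rows shift mm [ 7.3 17.2 -1.3] turn [-0.08 -0.01 -0.28]
2 rows shift mm [1.7 8.  0. ] turn [0. 0. 0.]
2 rows shift mm [3.7 8.4 0. ] turn [0. 0. 0.]
```

```bash
python3 -m handwheel '[[0,0.0035,0.0085,0,0,0,0],[0,0.0035,0.0085,0,0,0,0],[0,0.0017,0.008,0,0,0,0],[0,0.0017,0.008,0,0,0,0],[0,0.0037,0.0084,0,0,0,0],[0,0.0037,0.0084,0,0,0,0]]'
python3 - <<'E'
from gate import *; import kin
s=st(); im,d,c=grab("scene"); P=cloud(d,c); hsv=cv2.cvtColor(im,cv2.COLOR_BGR2HSV); h,sa,v=[hsv[...,i].astype(int) for i in range(3)]
m=(h>40)&(h<75)&(sa>130)&(P[...,2]>.088)&(P[...,2]<.099)&(P[...,0]<.6)&(P[...,0]>.3)&(abs(P[...,1]+.06)<.2); q=P[m]; print(len(q),np.median(q,0),np.polyfit(q[:,1],q[:,0],1),q.min(0),q.max(0))
for t in(30,34,38,43,48): print(t,pt(t,.1))
E
```

```text
time: 14.55
position: [0.4561, -0.0029, 0.0726]
tool_rot: [-3.138, 0.061, -0.008]
ft_force: [0.1, -0.5, -0.5]
grip_width: 0.006
grip_force: 0.0
t 14.55 p [ 0.4561 -0.0029  0.0726] rot
 [[ 0.999 -0.039  0.005]
 [-0.039 -0.999  0.003]
 [ 0.005 -0.003 -1.   ]] q [-0.15  0.01  0.1   2.07 -0.    1.05 -1.66] f [ 0.1 -0.5 -0.5] g 0.006230044854507594 0.0
295 [ 0.3956931  -0.03910496  0.09233599] [1.32658459 0.45000684] [ 0.32200313 -0.09920311  0.08802039] [0.54956807 0.07589281 0.09856849]
30 [ 0.45948575 -0.00927586]
34 [ 0.45414413 -0.00381607]
38 [0.44927943 0.00197898]
43 [0.44389627 0.00962504]
48 [0.43931105 0.01763442]
```

Run:
```python
from gate import *
x,R=cur(); im,d,c=grab("scene")
K=np.array(c["intrinsics"]);p=np.array(c["R"])@x+np.array(c["t"]); uv=(K@p/p[2])[:2]; print(uv,(uv-[170,140])*4)
cv2.imwrite("pics/s5.png",cv2.resize(im[140:280,170:350],None,fx=4,fy=4,interpolation=cv2.INTER_CUBIC))
```

```text
[265.27086779 201.3758631 ] [381.08347114 245.50345239]
```

View pics/s5.png

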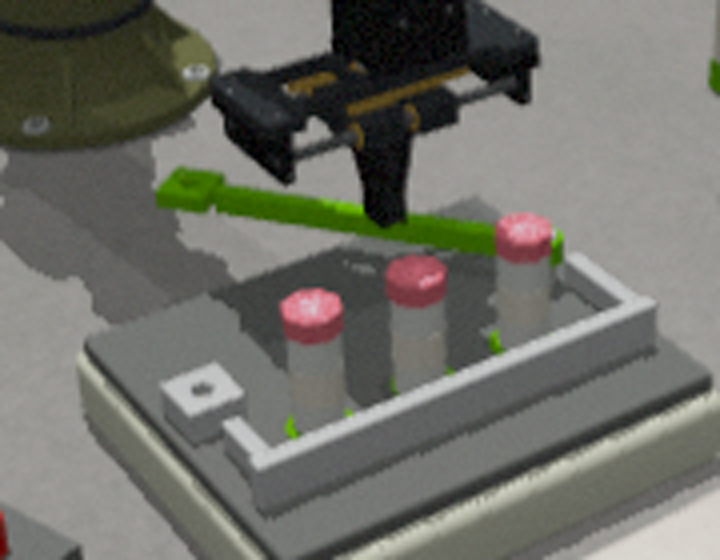

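Run:
```python
from gate import *
x,R=cur(); im,d,c=grab("scene"); P=cloud(d,c); v=im.max(-1)
D=P-x; m=(np.hypot(D[...,0],D[...,1])<.03)&(v<60)&(D[...,2]<.08)&(D[...,2]>-.01)
q=P[m]; print(m.sum()); 
for z in np.arange(.06,.15,.006):
    k=q[(q[:,2]>=z)&(q[:,2]<z+.006)]
    if len(k): print(round(z,3),len(k),np.round(k.min(0),3),np.round(k.max(0),3))
q=P[(v>60)&(np.abs(D[...,0])<.06)&(np.abs(D[...,1])<.06)&(P[...,2]>.08)&(P[...,2]<.12)]; g=q; print("bar top z",np.percentile(g[:,2],[50,90,97]))
```

```text
217
0.084 2 [ 0.448 -0.004  0.087] [0.458 0.001 0.088]
0.09 5 [ 0.448 -0.009  0.091] [0.469 0.006 0.096]
0.096 22 [ 0.45  -0.012  0.096] [0.472 0.006 0.101]
0.102 21 [ 0.447 -0.012  0.102] [0.472 0.001 0.108]
0.108 19 [ 0.449 -0.014  0.108] [0.472 0.005 0.114]
0.114 19 [ 0.45  -0.012  0.114] [0.47  0.004 0.12 ]
0.12 24 [ 0.452 -0.014  0.12 ] [0.471 0.007 0.126]
0.126 18 [ 0.449 -0.014  0.126] [0.471 0.009 0.132]
0.132 26 [ 0.452 -0.017  0.132] [0.472 0.008 0.138]
0.138 26 [ 0.452 -0.017  0.138] [0.471 0.012 0.144]
0.144 29 [ 0.45  -0.019  0.144] [0.474 0.012 0.15 ]
bar top z [0.08937487 0.09389591 0.09535413]
```

The finger's lowest visible point is at z≈0.094 while the TCP reads 0.073: the real tips sit about 21 mm above the reported TCP, so the fingers skimmed the bar's top. I retry 16 mm lower.

```bash
python3 -m handwheel '[[0,0,0,-0.01,0,0,0],[0,-0.01,-0.025,0,0,0,0],[0,-0.01,-0.025,0,0,0,0],[0,0,0,0.012,0,0,0],[0,0,0,0.012,0,0,0],[0,0,0,0,0,0,0]]'; python3 -m handwheel '[[0,0.0035,0.0085,0,0,0,0],[0,0.0035,0.0085,0,0,0,0],[0,0.0017,0.008,0,0,0,0],[0,0.0017,0.008,0,0,0,0],[0,0.0037,0.0084,0,0,0,0],[0,0.0037,0.0084,0,0,0,0]]'
cat >> gate.py <<'E'
def gt():
    im,d,c=grab("scene"); P=cloud(d,c); hsv=cv2.cvtColor(im,cv2.COLOR_BGR2HSV); h,sa,v=[hsv[...,i].astype(int) for i in range(3)]
    m=(h>40)&(h<75)&(sa>130)&(P[...,2]>.084)&(P[...,2]<.099)&(P[...,0]<.6)&(P[...,0]>.3)&(abs(P[...,1]+.06)<.2); q=P[m]; w,V=np.linalg.eigh(np.cov(q[:,:2].T)); a=V[:,1]; a=a if a[1]<0 else -a
    print(len(q),"gate deg",np.degrees(np.arctan2(-a[0],-a[1]))-1.9, q.min(0),q.max(0)); return im,d,c
E
python3 - <<'E'
from gate import *; import kin
s=st(); gt()
E
```

```text
time: 15.45
position: [0.4368, 0.0474, 0.0573]
tool_rot: [-3.139, 0.063, -0.004]
ft_force: [0.2, -0.2, 0.6]
grip_width: 0.004
grip_force: 0.0
time: 16.2
position: [0.4539, -0.0026, 0.0586]
tool_rot: [-3.138, 0.061, -0.008]
ft_force: [0.2, 0.9, -0.6]
grip_width: 0.005
grip_force: 0.3
t 16.2 p [ 0.4539 -0.0026  0.0586] rot
 [[ 0.999 -0.039  0.005]
 [-0.039 -0.999  0.003]
 [ 0.005 -0.003 -1.   ]] q [-0.15  0.02  0.1   2.09 -0.01  1.02 -1.66] f [ 0.2  0.9 -0.6] g 0.004555594025768605 0.32163221592782065
512 gate deg 35.972200471333615 [ 0.3635994  -0.14551808  0.08401407] [0.54666166 0.07484963 0.09626687]
```

Run:
```python
from gate import *; import kin
x,R=cur()
for i,(t,r,a,n) in enumerate([(28,.11,4,2),(20,.125,8,2),(12,.14,10,2),(5,.15,10,2),(2,.155,10,1),(0,.155,10,1),(-1.5,.155,10,1)]):
    R2=kin.tool(a,-2); tip=np.array([*pt(t,r),.079]); x,R=plan(x,R,tip+.02*R2[:,2],R2,n)
```

```text
2 rows shift mm [ 2.5  8.2 -0.2] turn [-0.05  1.84 -0.15]
2 rows shift mm [ 5.1 11.8  0.4] turn [ 0.  2. -0.]
2 rows shift mm [ 7.5 11.3  1.1] turn [-0.  1.  0.]
2 rows shift mm [8.5 7.4 1.5] turn [0. 0. 0.]
1 rows shift mm [8.2 6.4 1.5] turn [0. 0. 0.]
1 rows shift mm [5.8 0.7 1. ] turn [0. 0. 0.]
1 rows shift mm [4.4 0.3 0.8] turn [0. 0. 0.]
```

```bash
python3 -m handwheel '[[0,0.0025,0.0082,0,0,1.8,-0.1],[0,0.0025,0.0082,0,0,1.8,-0.1],[0,0.0051,0.0118,0.0004,0,2,0],[0,0.0051,0.0118,0.0004,0,2,0],[0,0.0075,0.0113,0.0011,0,1,0],[0,0.0075,0.0113,0.0011,0,1,0],[0,0.0085,0.0074,0.0015,0,0,0],[0,0.0085,0.0074,0.0015,0,0,0],[0,0.0082,0.0064,0.0015,0,0,0],[0,0,0,0,0,0,0]]'
python3 - <<'E'
from gate import *; import kin
s=st(); gt(); x,R=cur(); print("tip",x-.02*R[:,2], [pt(t,.155) for t in(5,2,0)])
E
```

```text
time: 17.5
position: [0.5076, -0.0883, 0.0584]
tool_rot: [3.129, -0.056, 0.271]
ft_force: [0.2, -0.1, 0.7]
grip_width: 0.007
grip_force: 0.0
t 17.5 p [ 0.5076 -0.0883  0.0584] rot
 [[ 0.984 -0.036  0.172]
 [-0.036 -0.999 -0.004]
 [ 0.172 -0.002 -0.985]] q [-0.06  0.02  0.2   2.11 -0.03  0.84 -1.45] f [ 0.2 -0.1  0.7] g 0.007117591778406486 0.0
410 gate deg 1.796182951970248 [ 0.49414353 -0.19210168  0.08401469] [0.54695716 0.07707305 0.0973379 ]
tip [ 0.50356533 -0.08779574  0.07798073] [array([ 0.49527036, -0.08780704]), array([ 0.50399761, -0.08951893]), array([ 0.50987763, -0.09038456])]
```

Now onto the stop with a gentle push, watching the force.

```bash
python3 -m handwheel '[[0,0.003,0,0.0005,0,0,0],[0,0.003,0,0.0005,0,0,0],[0,0.002,0,0.0003,0,0,0],[0,0,0,0,0,0,0]]'; python3 -m handwheel '[[0,0.0025,0,0.0004,0,0,0],[0,0.002,0,0.0003,0,0,0],[0,0,0,0,0,0,0]]'
python3 - <<'E'
from gate import *; import kin
s=st(); gt(); x,R=cur(); print("tip",x-.02*R[:,2])
E
```

```text
time: 18.05
position: [0.514, -0.0878, 0.0582]
tool_rot: [3.13, -0.055, 0.268]
ft_force: [-2.6, 0.4, 2.0]
grip_width: 0.004
grip_force: 1.8
time: 18.42
position: [0.5142, -0.0878, 0.0571]
tool_rot: [-3.13, 0.056, -0.254]
ft_force: [-15.6, 1.6, 10.6]
grip_width: 0.012
grip_force: 7.6
t 18.43 p [ 0.5142 -0.0878  0.0571] rot
 [[ 0.986 -0.035  0.161]
 [-0.035 -0.999 -0.002]
 [ 0.161 -0.004 -0.987]] q [-0.06  0.05  0.2   2.09 -0.04  0.85 -1.45] f [-15.6   1.6  10.6] g 0.01247539401085397 7.615163558075437
415 gate deg 0.3249547579485914 [ 0.50584396 -0.19156235  0.0840017 ] [0.54705617 0.07311114 0.09737451]
tip [ 0.51097252 -0.08776881  0.07678969]
```

Gate is hard on its stop (15 N, ~0.3° by view). Back off, rise, and look at the pin and the hole.

```bash
python3 -m handwheel '[[0,-0.02,0,-0.003,0,0,0],[0,-0.02,0,-0.003,0,0,0],[0,-0.01,0,-0.045,0,-5,0],[0,-0.005,0.02,-0.06,0,-5,0],[0.05,0,0.05,-0.04,0,0,0],[0.05,0,0.05,-0.03,0,0,0],[0.05,0,0.03,-0.02,0,0,0],[0.05,0,0,0,0,0,0],[0.05,0,0,0,0,0,0]]'
python3 - <<'E'
from gate import *
s=st(); 
for n in("wrist","top"):
    im,d,c=grab(n); np.savez("v_"+n+".npz",im=im,d=d,**{k:c[k] for k in("intrinsics","R","t")}); cv2.imwrite(f"pics/v_{n}.png",im)
gt()
E
```

```text
time: 19.6
position: [0.4466, -0.2337, 0.2468]
tool_rot: [-3.138, 0.054, 0.003]
ft_force: [-0.2, -1.0, -0.1]
grip_width: 0.484
grip_force: 0.0
t 19.6 p [ 0.4466 -0.2337  0.2468] rot
 [[ 0.999 -0.034 -0.002]
 [-0.034 -0.999  0.003]
 [-0.002 -0.003 -1.   ]] q [ 0.07 -0.02  0.36  1.74  0.    1.42 -1.18] f [-0.2 -1.  -0.1] g 0.48384500273113357 0.0
409 gate deg 0.20715898533276 [ 0.50731651 -0.19142445  0.08409951] [0.54671991 0.07487556 0.09714594]
```

View pics/v_wrist.png

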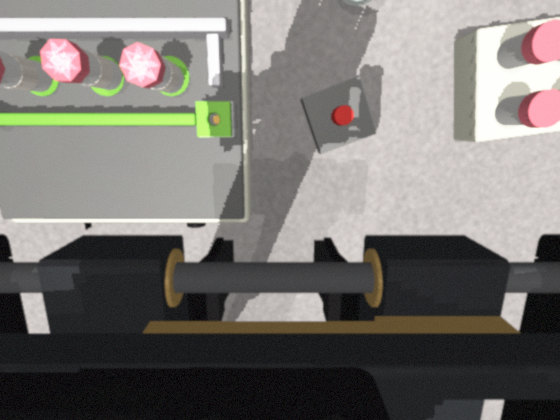

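Wrist view: end plate with hole over the lug at (216,120), pin head at (343,115), gate parallel to the lane.

Run:
```python
from h import *
for n in("wrist","top"):
    f=dict(np.load(f"v_{n}.npz")); im=f["im"]; d=f["d"]; P=cloud(d,f); hsv=cv2.cvtColor(im,cv2.COLOR_BGR2HSV); h,s,v=[hsv[...,i].astype(int) for i in range(3)]
    red=((h<6)|(h>172))&(s>150)&(P[...,2]<.07)&(P[...,2]>.02)&(P[...,1]<-.27)&(P[...,1]>-.36)&(P[...,0]<.6)&(P[...,0]>.45)
    k,l,stt,cen=cv2.connectedComponentsWithStats(red.astype(np.uint8)); i=1+np.argmax(stt[1:,4]); m=l==i
    (cx,cy),rr=cv2.minEnclosingCircle(np.argwhere(m)[:,::-1].astype(np.float32))
    top=m&(P[...,2]>.053); print(n,"red",stt[i],cen[i],"top-face centroid",np.argwhere(top).mean(0)[::-1],"zmax",np.percentile(P[m][:,2],[50,90]))
    uv=np.argwhere(top).mean(0)[::-1]; print(" pin@.056 topmask",np.round(ray(*uv,.056,f),4)," whole@.05",np.round(ray(*cen[i],.05,f),4))
    g=((h>38)&(h<80)&(s>110)&(P[...,2]>.07)&(P[...,1]<-.155)&(P[...,1]>-.2)&(P[...,0]>.48)&(P[...,0]<.56)).astype(np.uint8)
    cs,hi=cv2.findContours(g,cv2.RETR_CCOMP,cv2.CHAIN_APPROX_NONE)
    o=max(cs,key=cv2.contourArea); r=cv2.minAreaRect(o); print(" plate rect",r)
    M=cv2.moments(o); print(" plate ctr@.094",np.round(ray(*r[0],.094,f),4))
    for c,hh in zip(cs,hi[0]):
        if hh[3]>=0 and cv2.contourArea(c)>2: 
            mm=cv2.moments(c); u=(mm["m10"]/mm["m00"],mm["m01"]/mm["m00"]); print(" hole",u,cv2.contourArea(c),np.round(ray(*u,.094,f),4),np.round(ray(*u,.088,f),4))
```

```text
wrist red [332 106  21  19 323] [342.17647059 115.15170279] top-face centroid [343.26760563 114.82746479] zmax [0.05516925 0.05639185]
 pin@.056 topmask [ 0.5236 -0.3135  0.056 ]  whole@.05 [ 0.5234 -0.3135  0.05  ]
 plate rect ((211.5, 118.0), (34.0, 37.0), 90.0)
 plate ctr@.094 [ 0.5241 -0.1742  0.094 ]
 hole (214.04135338345864, 118.8796992481203) 133.0 [ 0.5232 -0.1766  0.094 ] [ 0.5234 -0.1756  0.088 ]Traceback (most recent call last):
  File "<stdin>", line 5, in <module>
    return _wrapfunc(a, 'argmax', axis=axis, out=out, **kwds)
    return bound(*args, **kwds)
ValueError: attempt to get argmax of an empty sequence
```

Run:
```python
from h import *; import kin
x,R=cur(); R2=kin.tool(0,45); q=np.array(ctrl.get_state()["joint_positions"])
for p in([.5236,-.3135,.017],[.5233,-.176,.08]): b=kin.ik(np.array(p),R2,q); print(b[2:],np.round(b[1],2))
x,R=plan(x,R,[.5236,-.3135,.10],R2,6); plan(x,R,[.5236,-.3135,.017],R2,4)
```

```text
(np.float64(0.0009369873306121938), np.float64(0.0004342542511893734)) [ 0.34  0.39  0.19  1.75 -0.09  1.01 -0.22]
(np.float64(0.0006489160472232809), np.float64(0.00029806212913976646)) [ 0.09  0.21  0.22  1.85 -0.05  1.09 -0.46]
6 rows shift mm [ 8.5 17.2 24.4] turn [-0.04  0.01 -7.81]
4 rows shift mm [ 0.   0.  20.8] turn [0. 0. 0.]
```

```bash
python3 -m handwheel '[[0.05,0.0085,0.0172,0.0244,0,0,-7.8],[0.05,0.0085,0.0172,0.0244,0,0,-7.8],[0.05,0.0085,0.0172,0.0244,0,0,-7.8],[0.05,0.0085,0.0172,0.0244,0,0,-7.8],[0.05,0.0085,0.0172,0.0244,0,0,-7.8],[0.05,0.0085,0.0172,0.0244,0,0,-7.8],[0.05,0,0,0,0,0,0],[0.05,0,0,0,0,0,0]]'
python3 - <<'E'
from h import *; import kin
s=st(); x,R=cur(); plan(x,R,[.5236,-.3135,.017],kin.tool(0,45),4)
E
```

```text
time: 20.75
position: [0.5235, -0.3146, 0.101]
tool_rot: [-2.902, -1.194, 0.001]
ft_force: [0.6, -0.2, 0.0]
grip_width: 0.573
grip_force: 0.0
t 20.75 p [ 0.5235 -0.3146  0.101 ] rot
 [[ 0.711  0.704 -0.002]
 [ 0.704 -0.711  0.003]
 [ 0.001 -0.004 -1.   ]] q [ 0.2   0.31  0.36  1.68 -0.12  1.17 -0.2 ] f [ 0.6 -0.2  0. ] g 0.5729896285372715 0.0
4 rows shift mm [ 0.2 -0.1 21. ] turn [-0.05 -0.01 -0.07]
```

```bash
python3 -m handwheel '[[0.05,0.0002,0,0.021,0,0,0],[0.05,0.0002,0,0.021,0,0,0],[0.05,0.0002,0,0.021,0,0,0],[0.05,0,0,0.021,0,0,0],[0.05,0,0,0,0,0,0],[0.01,0,0,0,0,0,0],[0.01,0,0,0,0,0,0],[0.01,0,0,0,0,0,0],[0.01,0,0,0,0,0,0],[0.01,0,0,0,0,0,0]]' 30
python3 - <<'E'
from h import *; import kin
s=st(); im,d,c=grab("scene"); cv2.imwrite("pics/s6.png",cv2.resize(im[200:320,110:270],None,fx=4,fy=4,interpolation=cv2.INTER_CUBIC))
P=cloud(d,c); x=np.array(s["position"]); D=P-x; v=im.max(-1); m=(np.hypot(D[...,0],D[...,1])<.04)&(v<70)&(D[...,2]>.005)&(D[...,2]<.07); print("finger z",np.percentile(P[m][:,2],[0,1,3,10]))
E
```

```text
time: 22.0
position: [0.5242, -0.3147, 0.0171]
tool_rot: [-2.902, -1.196, 0.0]
ft_force: [0.1, -0.2, 3.0]
grip_width: 0.238
grip_force: 30.0
t 22.0 p [ 0.5242 -0.3147  0.0171] rot
 [[ 0.71   0.704 -0.001]
 [ 0.704 -0.71   0.003]
 [ 0.001 -0.003 -1.   ]] q [ 0.21  0.4   0.34  1.75 -0.16  1.01 -0.17] f [ 0.1 -0.2  3. ] g 0.23837013284746073 29.994865357875824
finger z [0.02215867 0.02225564 0.02291573 0.02595454]
```

View pics/s6.png

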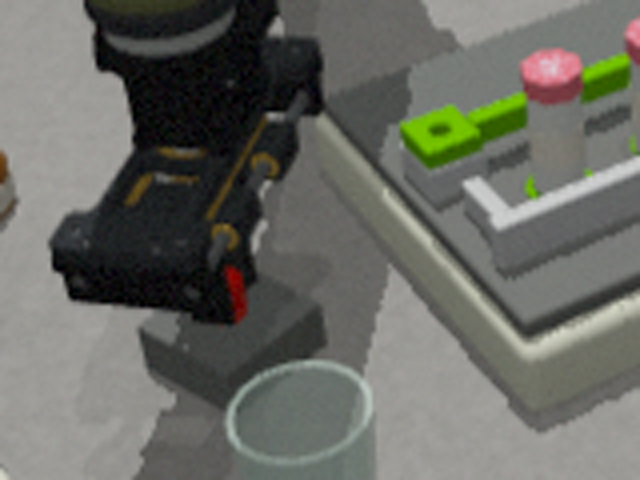

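Pin head is gripped (crop (235,290) red between the fingers), the gate plate hole shows at (440,130). Lift and carry it over the hole.

```bash
python3 -m handwheel '[[0.01,0,0,-0.015,0,0,0],[0.01,0,0,-0.03,0,0,0],[0.01,0,0,-0.035,0,0,0],[0.01,0,0,-0.025,0,0,0],[0.01,0.0241,-0.0246,0,0,0,0],[0.01,0.0241,-0.0246,0,0,0,0],[0.01,0.0241,-0.0246,0,0,0,0],[0.01,0.0241,-0.0246,0,0,0,0],[0.01,0,0,0,0,0,0],[0.01,0,0,0,0,0,0]]' 40
python3 - <<'E'
from h import *; import kin
s=st(); im,d,c=grab("scene"); np.savez("hov.npz",im=im,d=d,**{k:c[k] for k in("intrinsics","R","t")}); cv2.imwrite("pics/s7.png",cv2.resize(im[160:270,170:290],None,fx=5,fy=5,interpolation=cv2.INTER_CUBIC))
x=np.array(s["position"])
for p in([.5233,-.1764,.094],[*x[:2],x[2]-.017],[*x[:2],x[2]+.015]):
    q=np.array(c["R"])@np.array(p)+np.array(c["t"]); uv=(np.array(c["intrinsics"])@q/q[2])[:2]; print(p,uv,(uv-[170,160])*5)
E
```

```text
time: 23.3
position: [0.5231, -0.178, 0.1226]
tool_rot: [-2.903, -1.195, 0.001]
ft_force: [0.1, -0.3, -0.2]
grip_width: 0.237
grip_force: 40.0
t 23.3 p [ 0.5231 -0.178   0.1226] rot
 [[ 0.71   0.704 -0.001]
 [ 0.704 -0.71   0.002]
 [ 0.    -0.002 -1.   ]] q [ 0.02  0.17  0.29  1.8  -0.05  1.18 -0.46] f [ 0.1 -0.3 -0.2] g 0.23680444505534012 39.980456829071045
[0.5233, -0.1764, 0.094] [218.05545989 231.27065997] [240.27729943 356.35329984]
[np.float64(0.5231161388509847), np.float64(-0.1780146236116255), np.float64(0.10555829557071622)] [216.90441445 227.3067208 ] [234.52207226 336.53360402]
[np.float64(0.5231161388509847), np.float64(-0.1780146236116255), np.float64(0.13755829557071622)] [215.539798   215.47585698] [227.69899002 277.37928488]
```

View pics/s7.png

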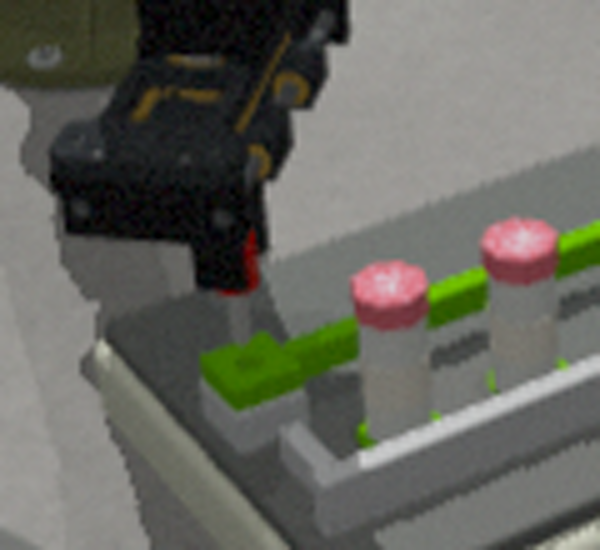

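Run:
```python
from h import *
f=dict(np.load("hov.npz")); im=f["im"]; g=cv2.cvtColor(im,cv2.COLOR_BGR2GRAY); hsv=cv2.cvtColor(im,cv2.COLOR_BGR2HSV); P=cloud(f["d"],f)
print("sat/gray cols 208..234")
for r in range(208,240): print(r," ".join(f"{hsv[r,c,0]:3d}/{hsv[r,c,1]:3d}/{g[r,c]:3d}" for c in range(211,230)))
q=P[218:226,215:220]; print(np.round(q.reshape(-1,3)[::4],3))
```

```text
sat/gray cols 208..234
208 154/ 89/ 18 126/ 98/  9 120/ 16/ 15 163/119/ 11 135/ 27/ 18 105/191/  4 128/170/  8  10/ 77/ 25   2/205/ 33   1/255/ 32 178/146/ 17 140/ 45/ 15  45/  8/ 66  23/  7/154  15/  7/153  35/ 10/155  25/ 10/154  30/  5/153  25/ 10/153
209  30/ 43/ 12  75/ 85/ 16 100/ 40/ 18  38/157/ 11  74/255/  8 174/ 85/ 12 140/ 33/ 21 175/205/ 16   2/207/ 44   1/221/ 40   3/144/ 34  60/ 30/ 16  36/ 20/ 63  30/ 10/128  15/  7/149  23/  7/151  21/ 12/153  12/  8/152  18/  8/151
210  48/ 67/ 18 175/ 77/ 16  60/255/  2  60/ 68/ 13 114/ 67/ 15 158/ 60/ 15 150/112/ 12 171/210/ 18 178/250/ 31 179/247/ 30   2/179/ 30  20/ 33/ 45  30/  5/ 97  30/ 11/138  25/ 10/152  18/  8/153  17/ 12/150  30/  7/140  20/ 11/141
211  42/ 85/ 14 120/ 17/ 14  60/ 91/ 12  60/ 30/ 16 115/255/  1  83/146/ 11  54/128/  8 174/201/ 15   2/255/ 30   2/205/ 45   1/ 95/ 64  20/  9/ 88  20/ 14/109  30/  9/148  30/  9/135  24/  9/144  38/  8/131  48/ 10/124  60/  4/122
212 142/187/  8 162/ 85/ 12 143/170/  3  30/ 60/ 17  83/ 64/ 15  45/153/  8 154/136/ 10   7/255/ 13 178/208/ 37   1/218/ 40   3/111/ 71  10/  8/ 98  
[... 5887 characters left out ...]
 30/  5/103  49/ 35/ 98  46/126/ 88  43/255/ 68  44/255/ 69  44/255/ 70  43/255/ 75  44/255/ 69  44/255/ 69  44/255/ 67  44/255/ 63  44/255/ 68  43/255/ 68  44/236/ 71  44/255/ 65  42/232/ 69  44/121/ 85  50/ 64/ 96  51/ 23/109
239  90/  5/ 95  40/  8/101  50/ 36/102  45/141/ 82  44/255/ 66  45/255/ 66  43/255/ 68  43/255/ 66  44/255/ 68  43/255/ 67  44/255/ 65  43/255/ 67  44/244/ 71  45/179/ 79  44/102/ 90  48/ 24/105  46/ 26/106  42/ 11/113  90/  5/105
[[ 0.531 -0.184  0.137]
 [ 0.528 -0.173  0.131]
 [ 0.531 -0.177  0.132]
 [ 0.53  -0.179  0.129]
 [ 0.526 -0.18   0.125]
 [ 0.44  -0.141  0.058]
 [ 0.528 -0.174  0.121]
 [ 0.53  -0.177  0.121]
 [ 0.527 -0.179  0.117]
 [ 0.524 -0.18   0.113]]
```

```bash
python3 -m handwheel '[[0.01,0.0027,-0.0002,0,0,0,0],[0.01,0,0,0,0,0,0],[0.01,0,0,0.004,0,0,0],[0.01,0,0,0.004,0,0,0],[0.01,0,0,0.003,0,0,0],[0.01,0,0,0,0,0,0]]'; python3 -m handwheel '[[0.01,0,0,0.002,0,0,0],[0.01,0,0,0.002,0,0,0],[0.01,0,0,0,0,0,0]]';  python3 - <<'E'
from h import *
s=st(); print(s["torque"])
E
```

```text
time: 24.1
position: [0.5246, -0.1749, 0.1105]
tool_rot: [-2.901, -1.196, 0.002]
ft_force: [0.1, -0.5, -1.0]
grip_width: 0.239
grip_force: 40.0
time: 24.48
position: [0.5248, -0.1749, 0.1068]
tool_rot: [-2.901, -1.196, 0.002]
ft_force: [-0.5, -0.5, -0.7]
grip_width: 0.24
grip_force: 40.0
t 24.48 p [ 0.5248 -0.1749  0.1068] rot
 [[ 0.71   0.705 -0.002]
 [ 0.705 -0.71   0.003]
 [ 0.    -0.004 -1.   ]] q [ 0.02  0.18  0.29  1.82 -0.06  1.15 -0.46] f [-0.5 -0.5 -0.7] g 0.24006050261175624 39.980753660202026
[-0.07260161 -0.00957132  0.01380993]
```

```bash
python3 -m handwheel '[[0.01,0,0,0.003,0,0,0],[0.01,0,0,0.003,0,0,0],[0.01,0,0,0,0,0,0]]'; python3 -m handwheel '[[0.01,0,0,0.003,0,0,0],[0.01,0,0,0.003,0,0,0],[0.01,0,0,0,0,0,0]]'; python3 -m handwheel '[[0.01,0,0,0.003,0,0,0],[0.01,0,0,0.003,0,0,0],[0.01,0,0,0,0,0,0]]'
```

```text
time: 24.85
position: [0.5246, -0.1748, 0.1006]
tool_rot: [-2.901, -1.196, 0.002]
ft_force: [-0.5, 0.3, -0.6]
grip_width: 0.241
grip_force: 40.0
time: 25.22
position: [0.5247, -0.1748, 0.0946]
tool_rot: [-2.901, -1.195, 0.002]
ft_force: [-0.3, -0.1, -0.3]
grip_width: 0.239
grip_force: 40.0
time: 25.6
position: [0.5249, -0.175, 0.0889]
tool_rot: [-2.902, -1.196, 0.001]
ft_force: [0.2, -0.2, 0.7]
grip_width: 0.242
grip_force: 40.0
```

Entering freely; the spring is just being touched as expected. On to home.

```bash
python3 -m handwheel '[[0.01,0,0,0.003,0,0,0],[0.01,0,0,0.003,0,0,0],[0.01,0,0,0.002,0,0,0],[0.01,0,0,0,0,0,0]]' 50; python3 -m handwheel '[[0.01,0,0,0.002,0,0,0],[0.01,0,0,0.001,0,0,0],[0.01,0,0,0,0,0,0]]'; python3 -m handwheel '[[0.01,0,0,0.001,0,0,0],[0.01,0,0,0,0,0,0]]'
```

```text
time: 26.1
position: [0.5249, -0.175, 0.081]
tool_rot: [-2.902, -1.196, 0.001]
ft_force: [-1.8, 0.1, 3.0]
grip_width: 0.241
grip_force: 50.0
time: 26.48
position: [0.525, -0.175, 0.0791]
tool_rot: [-2.902, -1.196, 0.0]
ft_force: [-3.7, 0.4, 10.5]
grip_width: 0.238
grip_force: 50.0
time: 26.72
position: [0.5251, -0.175, 0.079]
tool_rot: [-2.902, -1.195, -0.0]
ft_force: [-4.9, 0.4, 15.7]
grip_width: 0.238
grip_force: 50.0
```

Run:
```python
from gate import *
st(); im,d,c=gt(); P=cloud(d,c); hsv=cv2.cvtColor(im,cv2.COLOR_BGR2HSV); h,s,v=[hsv[...,i].astype(int) for i in range(3)]
m=(((h>165)|(h<8))&(s>60)&(v>100)&(P[...,2]>.132)&(P[...,2]<.16)&(P[...,0]>.5)&(P[...,0]<.62)&(abs(P[...,1]+.06)<.12)).astype(np.uint8)
k,l,stt,cen=cv2.connectedComponentsWithStats(m)
for i in range(1,k):
    if stt[i,4]>25: q=P[l==i]; print(np.round(np.percentile(q,[2,98],axis=0),3).tolist())
cv2.imwrite("pics/end.png",cv2.resize(im[140:280,170:350],None,fx=4,fy=4,interpolation=cv2.INTER_CUBIC))
```

```text
t 26.73 p [ 0.5251 -0.175   0.079 ] rot
 [[ 0.71   0.704 -0.001]
 [ 0.704 -0.71   0.003]
 [ 0.001 -0.003 -1.   ]] q [ 0.02  0.21  0.29  1.85 -0.07  1.09 -0.46] f [-4.9  0.4 15.7] g 0.2380589048268516 50.038878321647644
323 gate deg -0.9860949013218118 [ 0.50593116 -0.19220797  0.08407109] [0.54590016 0.07526641 0.09633351]
[[0.562, -0.001, 0.133], [0.594, 0.03, 0.141]]
[[0.56, -0.075, 0.133], [0.593, -0.044, 0.141]]
[[0.556, -0.141, 0.133], [0.587, -0.109, 0.141]]
```

View pics/end.png

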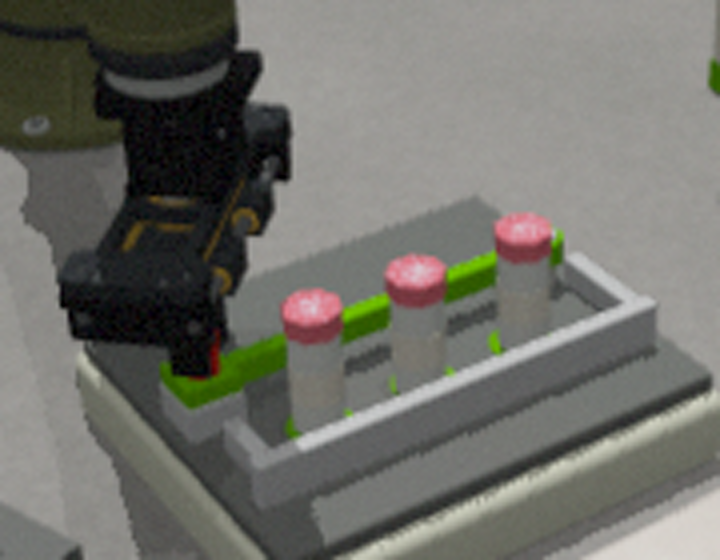

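The pin's head sits on the gate plate (crop (205,365)), the gate is shut, and all three tubes stand (caps at (313,315), (416,280) and (524,237)). Handing in.

```bash
python3 -c "from bench import ctrl; print(ctrl.close_job())"
```

```text
the job is handed in; nothing more can be done
None
```

I handed the job in at about 27 s: the tube stands upright about 5 mm off the middle spot's centre, the gate is against its stop, and the pin's head is held pressed on the gate with about 16 N of push; the hand-in returned no verdict.

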